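# Press a stopper home with a bench pump clamp, then back the jaw off

## Task

A green glass bottle lies in the small bench clamp with its wooden-topped stopper only part-way in. Pump the clamp's trigger until the jaw has pressed the stopper firmly home, head against the lip, feeling for the moment it seats: the pad must bear on the stopper with at least about 15 N once it is home, but never more than 30 N, or the neck cracks. Then press the release lever down, slide the jaw fully back by its upright grip so that the bottle is free, and leave the bottle in its cradle and the drinking glass and other things where they are.

Things in the scene. Friction and masses are not known exactly. Their poses are not given: they have to be found in the camera images.
- clamp: The bench clamp, fixed to the worktop: wooden board 470 x 110 x 18 mm with steel head, toothed bar and V blocks. Origin under the trigger's pivot; +x is the pressing direction, +y the side of the release lever, z up. Board x -127 to +343, y +-55 mm. Head cheeks x -26 to +63, y +-13, up to 114 mm high. Bar, pad, stopper and bottle share one axis along x, 55 mm above the worktop.
- trigger_pad (a point): Centre of the round black cross-bar at the free end of the trigger (18 mm diameter, 32 mm across; its top is 9 mm above this point). At rest it is at x -78, y 0, z 143 mm in the clamp's frame; pressed down from above it swings about the pivot (x 0, z 101.5 mm), sinking 46 mm and going back 10 mm, to x -88, z 97 mm; a spring lifts it again.
- trigger (a joint): Trigger angle, rad: 0 at rest (up), 0.54 down on a stop. Its pawl, 40 mm below the pivot, meets the bar's 6 mm teeth from 0.1 to 0.25 rad on and drives the jaw on; a stroke gains 6 to 15 mm. For a force F of the pad on the stopper, press the cross-bar with about 0.45 F + 5 N: 5 N with the pad free, 9.5 N while the stopper slides in, 12 to 18 N for 15 to 30 N (pressed slowly). Overloaded, it skips.
- jaw (a joint): Forward travel of bar and jaw, m: 0 fully back, on a stop; 0.072 greatest. A pawl holds it from sliding back until the release lever is pressed. Sliding friction about 3 N. At 0 the rubber pad's face is at x = 101 mm in the clamp's frame. The pad (disc, 32 mm diameter) is sprung: it yields 1 mm per 12 N, 4 mm at most.
- jaw_grip (a point): On the jaw's upright black grip, 17 mm wide (across the bar) and 23 mm long (along the bar), centre 110 mm above the worktop; the grip spans heights 96 to 130 mm. It can be pinched across, or pushed from its front side. At jaw 0 it is at x = 75 mm in the clamp's frame.
- release_pad (a point): Centre of the upper face of the release lever's black pad (24 x 22 mm) on the +y side of the head, at x 30, y 53, z 99 mm in the clamp's frame when up. It is pressed down from above about 16 mm.
- release (a joint): Release lever, rad: 0 up (ratchet holds), 0.45 fully down on a stop. From about 0.35 on the jaw is free to slide back. Friction holds the lever where it is left; it takes 3 to 6 N. Leave it down.
- stopper (a joint): How far the stopper has been pressed in, m: 0 at most 24 mm proud, 0.024 home (head on the lip). It slides with a friction of about 10 N and does not spring back.
- stopper_top (a point): Centre of the outer face of the stopper's wooden head (29 mm diameter, 14 mm thick), facing the pad, on the clamp's axis.
- bottle_mid (a point): Middle of the body of the loose green glass bottle (48 mm diameter, 150 mm long without stopper), lying along the clamp's axis in the V blocks, base against the wooden stop block.
- pad: The sprung rubber pad on the jaw's front (disc, 32 mm diameter, 6 mm thick), facing the stopper; this body's frame stays with the clamp's except for the jaw's travel and its own yield.

How it is judged:
By the outcome, as a careful person would: the job done as asked, in the order asked, and still so for the second after the job is handed in, with the robot touching nothing.
It also fails if it takes over 61 s, if anything falls off the work surface, if the arm or the gripper's body presses on something with over 40 N, if the wrist force passes 120 N, or if a joint passes its speed limit or range.

## Robot

A 6-joint arm with a two-finger parallel gripper is mounted at the origin on a cart in front of the work surface, level with it; the furniture and walls round the work are solid. World frame = base frame: x ahead of the robot, y to its left, z up, the work surface at z = 0. Lengths are in mm, angles in rad, forces in N, time in s.
With the tool pointing down it reaches from about 350 to 975 mm from the base axis. Payload 7.1 kg.
Tool frame: the origin (TCP) lies midway between the tips of the shut fingers; the grasp point (between the pads) lies tcp_to_grasp behind it (tcp_to_grasp is the distance from the TCP to the grasp point, in mm); z points along the fingers, y is the direction in which the jaws open and shut (so a half turn about z gives the same grasp; the last joint's range is limited). The gripper opens to 88 mm and grips with 3 to 60 N. Pads are 20 mm wide; open, the fingers measure 115 mm over their backs; the gripper's body (75 mm by 178 mm) begins 61 mm behind the grasp point.
Start: joints at [1.106, 0.423, 1.63, -0, 1.089, -0.019], TCP at [269.455, 563.914, 199.575] pointing down, gripper open.
Joint ranges: [-3, 3], [-0.9, 2.11], [0.09, 2.58], [-1.31, 4.45], [0.11, 2.69], [-2.54, 2.54]. Speed limits (rad/s): [2.39, 2.39, 3.01, 3.14, 3.14, 3.14].

## Interface

Orientations are given as [roll, pitch, yaw] about the fixed x, y, z axes, in that order (R = Rz(yaw) Ry(pitch) Rx(roll)).
In Python, from station import * gives the robot as it stands.
- The arm moves only by the tool servo_tool, never from a script. Its argument "deltas" is a list of rows, each a list of 6 numbers: the shift along the tool's x, y, z in mm, then the turn, a rotation vector about the tool's x, y, z in degrees. A call has 1 to 10 rows; each row shifts and turns the commanded pose from where the row before left it, along the tool's axes as they then stand; what a row does not reach is not made up. A row lasts 1/10 s, in which the tool goes at most 50 mm and 8.59 degrees, less where a joint would pass 70% of its speed; a pose out of reach is approached as far as the arm can. A call with a gripper value outside its range is refused whole. "claw" is the finger opening in mm, from 0 to 87.8, set as the call begins (left out, the last holds). The fingers move at their own pace and stop on an object; "grip_force" is the grip in N (left out, the last holds). Time passes only in rows, so rows that do not move let the fingers close. It gives the time, the measured TCP pose, the force and the opening at its end, in the units of the state.
- read_state(): the state, without advancing time (a new reading comes with each control period).
- snapshot(name): name is "side" or "top" or "wrist"; returns a dict with "image" (384x512x3 uint8, red, green, blue), "K" (3x3 intrinsics, pixels), "R" (3x3) and "t" (3): a world point X has camera coordinates R X + t. Camera axes: x right, y down, z forward; pixel columns grow to the right and rows downward; lengths in mm; the calibration is good to about 2 mm. A picture is of the moment at which its call begins. There is no depth.
- sign_off(): hands the job in, once; it reports no verdict.
The state is a dict: "time_s": time; "joint_positions": joint angles; "joint_vel": joint speeds; "effort": joint torques, N m; "tcp_pos": TCP position; "orientation": TCP orientation; "wrist_force": force on the tool from outside, world axes, zero at the start; "wrist_torque": the same for the moment, N m; "finger_gap": finger opening in mm.
Only numpy, scipy, OpenCV 4.12 (cv2) and the standard library are available. Lean on these libraries where they do the work, as an engineer would, in place of code of your own. Each camera call takes 0.05 s, during which the arm holds its last target.

## Working session

There is one attempt and no reset: what is moved stays moved. The work goes in short steps, Python scripts to look and compute and a tool call to move; the robot and the scene stay as the last step left them, time stands still between calls to the robot, and variables do not carry over. Pictures are saved under pics/ and viewed, and the job is handed in when it is done.

Besides the shell and the picture viewer there is one more tool, called after "Call:" by a JSON object that holds its "api" and its "payload", one argument or row to a line. servo_tool: Moves the arm, as the interface text tells. Its arguments: {"type":"object","properties":{"deltas":{"type":"array","items":{"type":"array","items":{"type":"number"}}},"claw":{"type":"number"},"grip_force":{"type":"number"}},"required":["deltas"]}

```bash
mkdir -p pics; ls
python3 - <<'E'
from station import *
import cv2
s=read_state(); print(s)
for n in ["side","top","wrist"]:
    d=snapshot(n); cv2.imwrite(f"pics/{n}0.png",d["image"][:,:,::-1]); print(n,d["K"].tolist(),d["R"].tolist(),d["t"].tolist())
E
```

```text
pics
{'time_s': 0.0, 'joint_positions': array([ 1.10601149e+00,  4.23832259e-01,  1.63068540e+00,  5.10513918e-06,
        1.08861357e+00, -1.89955283e-02]), 'joint_vel': array([ 0.00050308,  0.0007735 ,  0.00049992,  0.00095991, -0.00241176,
        0.00190812]), 'effort': array([-5.35889121e-04, -5.44632018e+01, -2.73661977e+01,  6.43259170e-02,
        2.28387793e-02, -1.39372974e-04]), 'tcp_pos': array([269.187195  , 563.39943046, 198.80890028]), 'orientation': array([-3.14005445e+00, -3.37427240e-05,  2.69580095e+00]), 'wrist_force': array([0.15625068, 0.49544462, 0.22259558]), 'wrist_torque': array([-0.05571052, -0.03942152, -0.02700982]), 'finger_gap': 88.0884889020915}
side [[459.7774807933092, 0.0, 259.73259564953435], [0.0, 459.7774807933092, 183.4943821487944], [0.0, 0.0, 1.0]] [[-0.9988109354003337, -0.04704163462936286, -0.012798434908552505], [-0.03632329124736467, 0.8931813148535263, -0.44822735002394226], [0.03251667015040205, -0.44722949747073265, -0.8938279715663446]] [498.47025075503814, -2.437024468697895, 1024.4549377497697]
top [[478.92663995838245, 0.0, 259.4736545366691], [0.0, 478.92663995838245, 201.32596042750194], [0.0, 0.0, 1.0]] [[0.021894286548520797, -0.9996827243465181, 0.012453548074949118], [-0.9883185410724713, -0.023521200918828807, -0.15057627462425136], [0.15082142284474415, -0.009011312360577504, -0.9885199515743862]] [62.746161603322335, 522.6438370650335, 1156.413240027305]
wrist [[329.60074938691, 0.0, 255.67386428422236], [0.0, 329.60074938691, 192.0123554410392], [0.0, 0.0, 1.0]] [[0.4309444894722091, 0.9023771826521692, -0.0015057298139857325], [0.8711613208447674, -0.4156006053841484, 0.26144615099161805], [0.2352972589248323, -0.11398051163714398, -0.9652168890510554]] [-623.8096851890922, -31.418029972661994, 390.53557549677765]
```

View pics/side0.png

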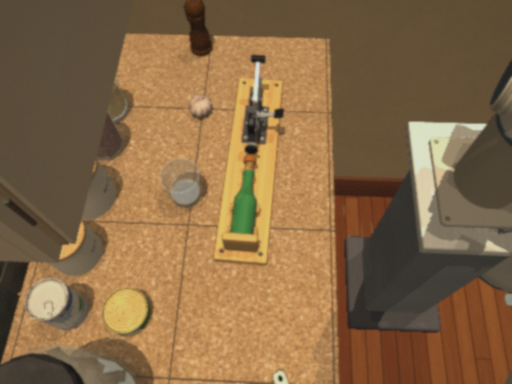

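View pics/top0.png

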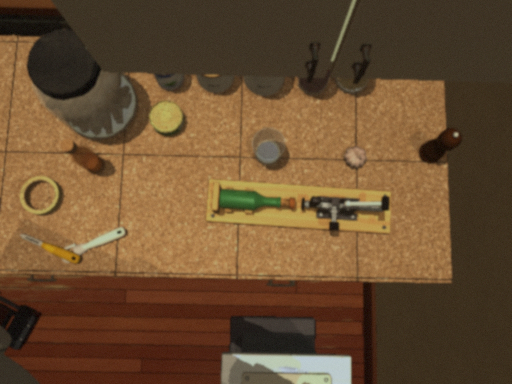

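View pics/wrist0.png

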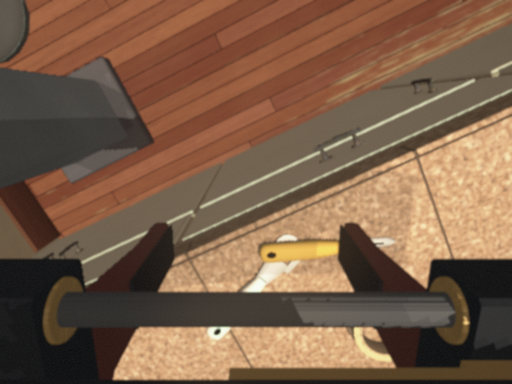

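Run:
```python
import cv2
a=cv2.imread("pics/top0.png")[170:240,200:400]; cv2.imwrite("pics/top0c.png",cv2.resize(a,None,fx=4,fy=4,interpolation=cv2.INTER_CUBIC))
a=cv2.imread("pics/side0.png")[45:270,205:305]; cv2.imwrite("pics/side0c.png",cv2.resize(a,None,fx=2.6,fy=2.6,interpolation=cv2.INTER_CUBIC))
```

```text
(no output)
```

View pics/top0c.png

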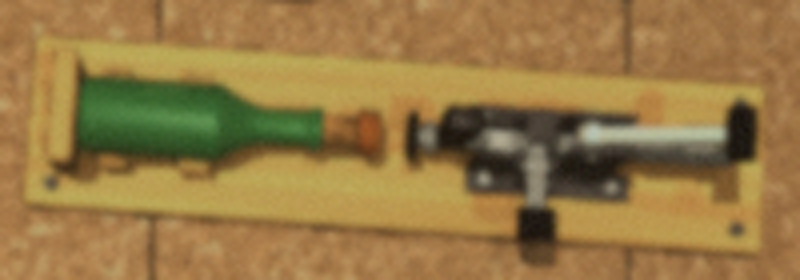

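View pics/side0c.png

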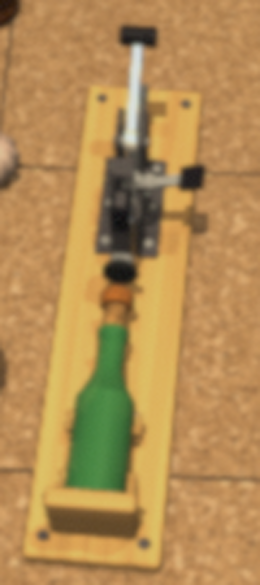

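```bash
cat > h.py <<'E'
import numpy as np, pickle
def proj(d,X):
    c=np.asarray(X)@np.array(d["R"]).T+np.array(d["t"]); u=c@np.array(d["K"]).T; return u[...,:2]/u[...,2:]
def cw(p,X):
    x,y,a=p; X=np.atleast_2d(np.array(X,float)); c,s=np.cos(a),np.sin(a)
    return np.stack([x+c*X[:,0]-s*X[:,1], y+s*X[:,0]+c*X[:,1], X[:,2]],1)
E
python3 - <<'E'
from station import *
from h import *
from scipy.optimize import least_squares
T=snapshot("top");S=snapshot("side")
X=[(343,-55,18),(-127,-55,18),(-127,55,18),(343,55,18),(-78,0,147),(30,53,97)]
t=np.array([(37,38),(763,87),(762,250),(25,205),(741,128),(536,220)])/4+[200-.4,170-.4]
s=np.array([(93,87),(200,93),(160,560),(25,550),(138,34),(192,175)])/2.6+[205-.3,45-.3]
Xs=[(-127,-55,18),(-127,55,18),(343,55,18),(343,-55,18),(-78,0,147),(30,53,97)]
f=lambda p:np.r_[(proj(T,cw(p,X))-t).ravel(),(proj(S,cw(p,Xs))-s).ravel()]
r=least_squares(f,[550,-100,1.57],x_scale=[1,1,.01],loss='soft_l1'); print(r.x,f(r.x).reshape(-1,2).round(1))
p=r.x
for n,x in dict(trig=(-78,0,143),trigdn=(-88,0,97),grip=(75,0,110),rel=(30,53,99),mid=(108,0,110)).items(): print(n,cw(p,x).round(1))
np.save("pose.npy",p)
# jaw & stopper: scan in top
print("pad0",proj(T,cw(p,[(101,0,55),(111,0,55),(121,0,55),(131,0,55),(141,0,55),(151,0,55)])))
E
```

```text
[ 513.2144457  -133.84121942    1.53038016] [[-0.6 -1.3]
 [ 1.2 -1.9]
 [ 0.6  0.2]
 [-1.  -0.3]
 [ 0.9  0.3]
 [ 0.3 -0.3]
 [-1.5 -1.5]
 [ 1.5 -1.1]
 [ 1.8  3. ]
 [-0.2  2.5]
 [ 0.6 -0.6]
 [ 0.1  0.8]]
trig [[ 510.1 -211.8  143. ]]
trigdn [[ 509.7 -221.8   97. ]]
grip [[516.2 -58.9 110. ]]
rel [[ 461.5 -101.7   99. ]]
mid [[517.6 -25.9 110. ]]
pad0 [[303.16040234 202.90185564]
 [299.11210809 202.64450248]
 [295.06361421 202.38713663]
 [291.01492071 202.12975809]
 [286.96602755 201.87236686]
 [282.91693473 201.61496293]]
```

Call:
{"api": "servo_tool", "payload": {
  "deltas": [
    [0,0,0,0,0,8],
    [0,0,0,0,0,8.4],
    [0,0,0,0,0,8.4],
    [0,0,0,0,0,8.4],
    [0,0,0,0,0,8.4],
    [0,0,0,0,0,8.4],
    [0,0,0,0,0,8.4],
    [0,0,0,0,0,8.4]
  ],
  "claw": 0,
  "grip_force": 20
}}

```text
time_s: 1.05
tcp_pos: [269.4, 563.8, 199.4]
orientation: [-3.141, 0.0, 1.524]
wrist_force: [0.5, -0.9, 0.7]
finger_gap: 27.2
```

Call:
{"api": "servo_tool", "payload": {
  "deltas": [
    [-20,7,0,0,0,0],
    [-40,14,0,0,0,0],
    [-43,15,0,0,0,0],
    [-43,15,0,0,0,0],
    [-43,15,0,0,0,0],
    [-43,15,0,0,0,0],
    [-43,15,0,0,0,0],
    [-43,15,0,0,0,0],
    [-43,15,0,0,0,0],
    [-43,15,0,0,0,0]
  ]
}}

```text
time_s: 2.05
tcp_pos: [394.1, 152.8, 199.8]
orientation: [3.141, -0.0, 1.53]
wrist_force: [0.5, 0.8, 1.0]
finger_gap: 0.1
```

Run:
```python
from station import *
print(read_state())
import station; print([n for n in dir(station) if n[0]!='_'])
try: print(tcp_to_grasp)
except Exception as e: print(e)
```

```text
{'time_s': 2.05, 'joint_positions': array([3.41724551e-01, 1.19188270e-01, 2.05499227e+00, 1.42411169e-05,
       9.66754714e-01, 3.82360573e-01]), 'joint_vel': array([-1.06729839, -0.08894904,  0.10038453, -0.00331072, -0.02240149,
       -1.05796391]), 'effort': array([  7.39783779, -33.20762515, -23.33994985,   0.10376635,
         0.24666175,   1.44456927]), 'tcp_pos': array([394.05778774, 152.79229369, 199.79815347]), 'orientation': array([ 3.14098710e+00, -2.56163877e-04,  1.53015230e+00]), 'wrist_force': array([0.54369207, 0.83475628, 0.95076807]), 'wrist_torque': array([-0.04453415,  0.06243438,  0.01879183]), 'finger_gap': 0.0512804843203326}
['IKError', 'read_state', 'sign_off', 'snapshot', 'tcp_to_grasp']
18.700000000000003
```

Call:
{"api": "servo_tool", "payload": {
  "deltas": [
    [-43,15,0,0,0,0],
    [-43,15,0,0,0,0],
    [-43,15,0,0,0,0],
    [-43,15,0,0,0,0],
    [-43,15,0,0,0,0],
    [-43,15,0,0,0,0],
    [-43,15,0,0,0,0],
    [-40,15,5,0,0,0],
    [-21,10,15,0,0,0],
    [0,0,10,0,0,0]
  ]
}}

```text
time_s: 3.05
tcp_pos: [509.7, -215.2, 168.8]
orientation: [3.141, 0.001, 1.527]
wrist_force: [-0.4, 0.6, -0.3]
finger_gap: 0.5
```

```bash
cat > look.py <<'E'
import sys,cv2
from station import *
tag=sys.argv[1]
for a in sys.argv[2:]:
    n,u,v,w,h,f=a.split(','); u,v,w,h=map(int,(u,v,w,h)); f=float(f)
    d=snapshot(n); cv2.imwrite(f"pics/{n}_{tag}.png",cv2.resize(d["image"][v:v+h,u:u+w,::-1],None,fx=f,fy=f,interpolation=cv2.INTER_CUBIC))
s=read_state(); print(s['time_s'],s['tcp_pos'].round(1),s['wrist_force'].round(2))
E
python3 look.py a side,150,20,200,150,4 top,270,120,180,120,4 wrist,0,0,512,384,1.4
```

```text
3.2 [ 507.7 -211.4  168.6] [-0.32  0.19 -0.07]
```

View pics/side_a.png

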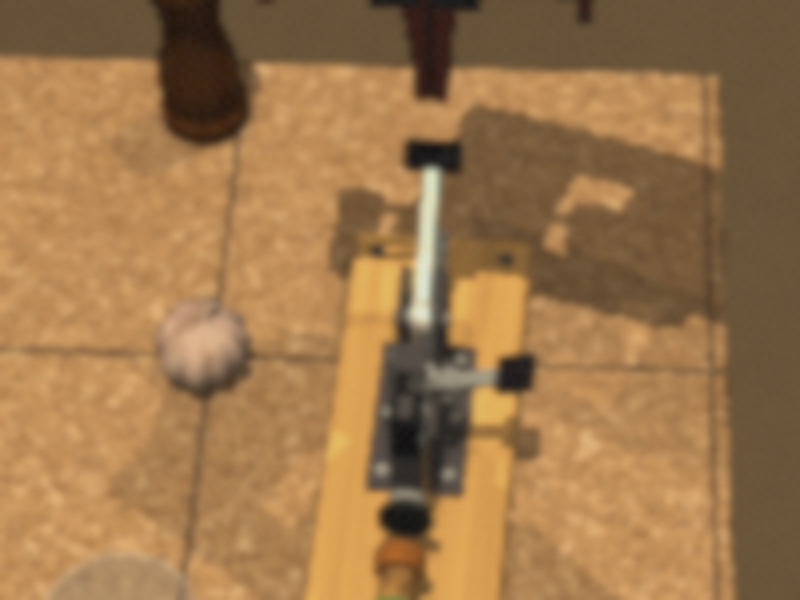

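View pics/wrist_a.png

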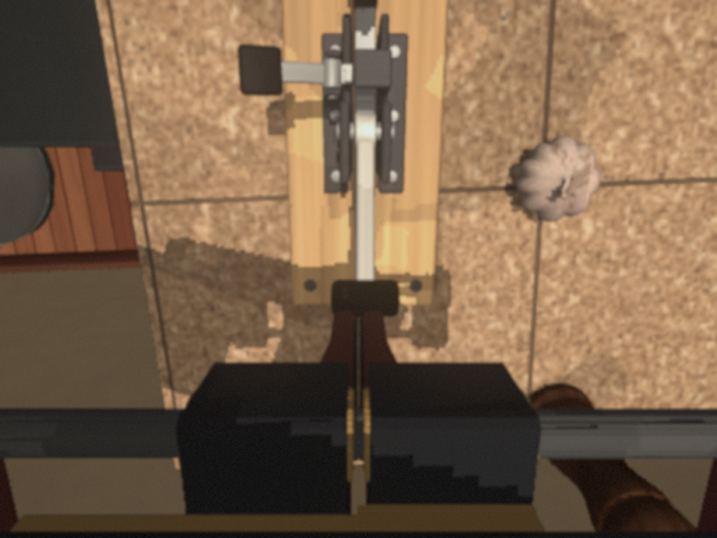

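View pics/top_a.png

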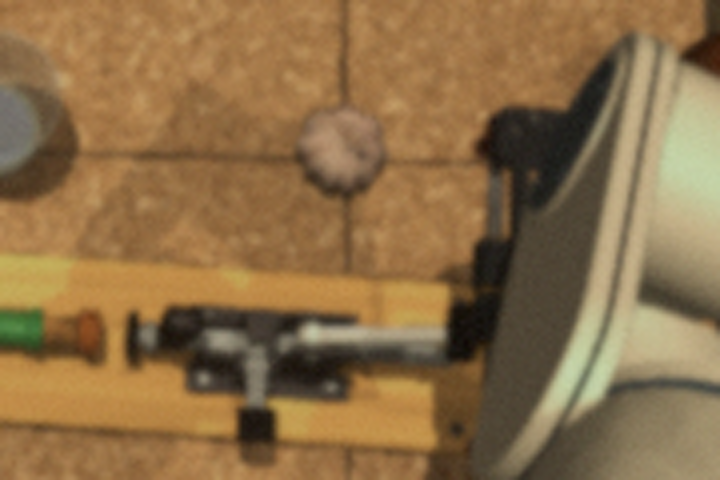

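Run:
```python
from station import *
from h import *
d=snapshot("wrist"); p=np.load("pose.npy")
def back(d,uv,z):
    R=np.array(d["R"]);C=-R.T@np.array(d["t"]); r=R.T@np.linalg.inv(d["K"])@np.array([*uv,1]); return C+r*(z-C[2])/r[2]
def inv(p,X):
    c,s=np.cos(p[2]),np.sin(p[2]); a,b=X[0]-p[0],X[1]-p[1]; return np.array([c*a+s*b,-s*a+c*b]).round(1)
# wrist (x1.4): crossbar visible rows 281..315 center, z~147
for q,z in [((365,281),145),((365,297),150),((262,70),99),((358,318),168.6),((300,303),18),((437,303),18),((311,285),18)]:
    X=back(d,(q[0]/1.4,q[1]/1.4),z); print(q,X.round(1),inv(p,X))
print(proj(d,read_state()['tcp_pos'])*1.4, read_state()['tcp_pos'],d["R"],d["t"])
```

```text
(365, 281) [ 510.7 -202.8  145. ] [-69.   -0.3]
(365, 297) [ 510.4 -209.1  150. ] [-75.3  -0.3]
(262, 70) [ 462.  -101.6   99. ] [30.2 52.4]
(358, 318) [ 507.1 -212.2  168.6] [-78.5   2.9]
(300, 303) [ 460.  -256.5   18. ] [-124.7   48.2]
(437, 303) [ 565.4 -260.7   18. ] [-124.6  -57.3]
(311, 285) [ 469.5 -242.4   18. ] [-110.2   39.3]
[360.36909049 316.54744292] [ 508.1721526  -211.26859408  169.34580805] [[ 0.99916721 -0.04061518 -0.00390976]
 [-0.03818682 -0.96456037  0.26108438]
 [-0.01437519 -0.26071765 -0.96530806]] [-514.63267286 -208.22579643  312.56365703]
```

Call:
{"api": "servo_tool", "payload": {
  "deltas": [
    [0,2,7,0,0,0],
    [0,0,7,0,0,0],
    [0,0,3,0,0,0],
    [-1,0,3,0,0,0],
    [-1,0,3,0,0,0],
    [-1,0,3,0,0,0],
    [-1,0,3,0,0,0]
  ]
}}

```text
time_s: 3.95
tcp_pos: [510.8, -216.7, 140.4]
orientation: [3.142, -0.0, 1.53]
wrist_force: [-0.9, 0.1, -0.1]
finger_gap: 0.0
```

Call:
{"api": "servo_tool", "payload": {
  "deltas": [
    [-1,0,3,0,0,0],
    [-1,0,3,0,0,0],
    [-1,0,3,0,0,0],
    [-1,0,3,0,0,0]
  ]
}}

```text
time_s: 4.35
tcp_pos: [510.6, -220.8, 128.4]
orientation: [3.141, 0.0, 1.53]
wrist_force: [-0.2, -1.2, 3.4]
finger_gap: 0.4
```

```bash
python3 look.py b side,150,20,200,150,4 top,270,120,180,120,4
```

```text
4.45 [ 510.6 -220.8  128.4] [0.02 1.1  1.64]
```

View pics/side_b.png

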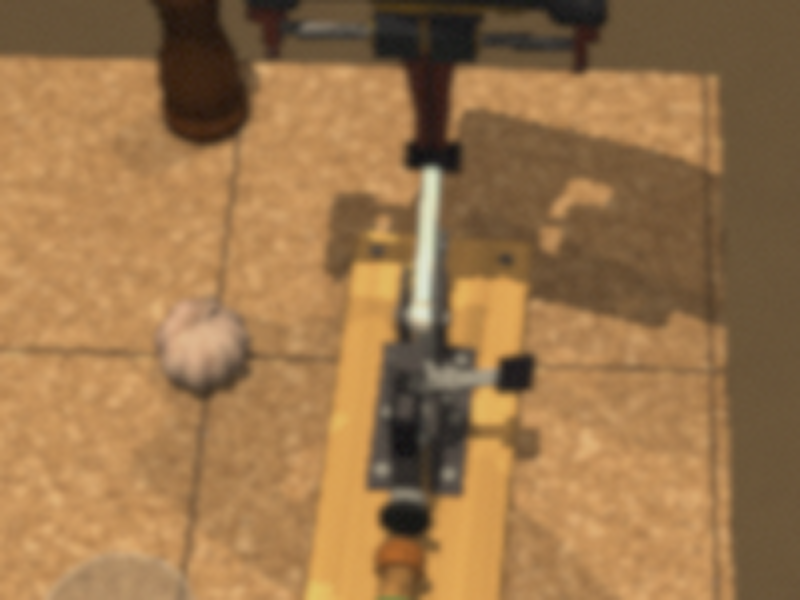

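View pics/top_b.png

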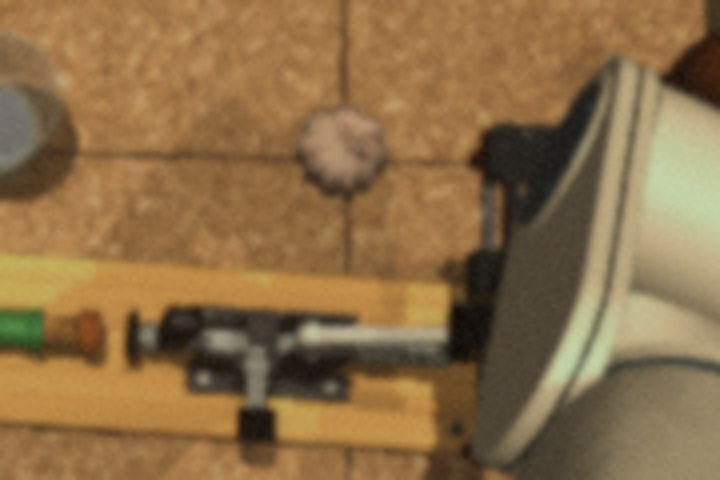

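Run:
```python
from station import *
from h import *
p=np.load("pose.npy")
S=snapshot("side");W=snapshot("wrist")
for x in [(-78,0,143),(-82.5,0,133),(-86.5,0,119)]: print(x,(proj(S,cw(p,x))-[150,20])*4)
print("tcp",(proj(S,read_state()['tcp_pos'])-[150,20])*4)
s=read_state();print(s['wrist_force'],s['time_s'],s['tcp_pos'])
import cv2; cv2.imwrite("pics/wrist_b.png",cv2.resize(W["image"][150:300,150:370,::-1],None,fx=3.5,fy=3.5))
```

```text
(-78, 0, 143) [[433.72305474 153.63422738]]
(-82.5, 0, 133) [[434.71959661 159.86165446]]
(-86.5, 0, 119) [[435.71883244 171.52478425]]
tcp [433.83626338 159.05046332]
[-1.16069337 -0.74085421  1.87002946] 4.55 [ 510.6486258  -220.6571177   128.70353412]
```

View pics/wrist_b.png

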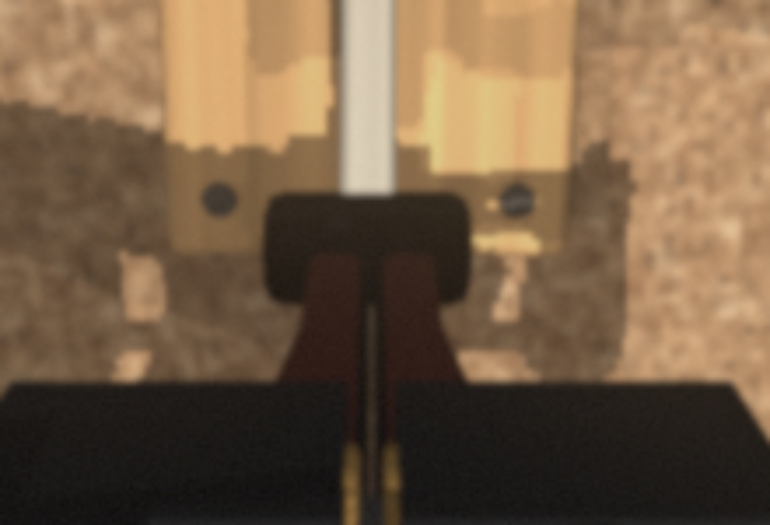

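Run:
```python
import cv2,numpy as np
a=cv2.imread("pics/side_a.png")[80:230,350:520];b=cv2.imread("pics/side_b.png")[80:230,350:520]
o=np.hstack([a,b]); o=cv2.convertScaleAbs(cv2.resize(o,None,fx=2.3,fy=2.3),alpha=1.8,beta=20); cv2.imwrite("pics/cmp.png",o)
```

```text
(no output)
```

View pics/cmp.png

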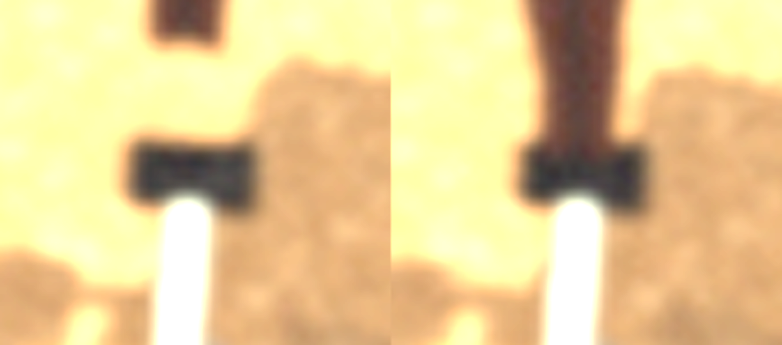

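Run:
```python
from station import *
from h import *
p=np.load("pose.npy")
S=snapshot("side");W=snapshot("wrist")
print("a",(proj(S,np.array([507.7,-211.4,168.6]))-[150,20])*4)
t=read_state()['tcp_pos'];print(t)
print("b wrist",(proj(W,t)-[150,150])*3.5)
for x in [(-78,0,143),(-82.5,0,133),(-86.5,0,119)]:
  for dx,dz in [(9,0),(0,9),(-9,0)]: print(x,dx,dz,((proj(W,cw(p,np.add(x,(dx,0,dz))))-150)*3.5).round(), ((proj(S,cw(p,np.add(x,(dx,0,dz))))-[150,20])*4).round())
  q=np.array([cw(p,np.add(x,(0,s,0)))[0] for s in(-16,16)]);w=proj(W,q);print('width',(w[1]-w[0])*3.5)
```

```text
a [437.36305232 121.24531754]
[ 510.65575379 -220.61433711  128.79396383]
b wrist [373.06666035 265.87818186]
(-78, 0, 143) 9 0 [[367. 191.]] [[432. 166.]]
(-78, 0, 143) 0 9 [[367. 267.]] [[433. 142.]]
(-78, 0, 143) -9 0 [[367. 299.]] [[435. 141.]]
width [-2.03341577e+02 -2.90548530e-02]
(-82.5, 0, 133) 9 0 [[367. 199.]] [[433. 172.]]
(-82.5, 0, 133) 0 9 [[367. 271.]] [[434. 149.]]
(-82.5, 0, 133) -9 0 [[367. 301.]] [[436. 147.]]
width [-1.91893827e+02 -2.83330228e-02]
(-86.5, 0, 119) 9 0 [[368. 197.]] [[434. 184.]]
(-86.5, 0, 119) 0 9 [[368. 263.]] [[435. 161.]]
(-86.5, 0, 119) -9 0 [[368. 291.]] [[437. 159.]]
width [-1.78392893e+02 -2.52170971e-02]
```

Run:
```python
from station import *
from h import *
S=snapshot("side");W=snapshot("wrist");T=snapshot("top")
for d in(S,W,T): print(-np.array(d["R"]).T@np.array(d["t"]))
t=read_state()['tcp_pos']
for o in [(0,0,0),(0,0,10),(0,0,20),(0,-10,0),(0,10,0)]:
    print(o,((proj(W,t+o)-150)*3.5).round(),((proj(S,t+o)-[150,20])*4).round())
for g in [(0,14,0),(0,-14,0)]: pass
s=read_state(); print(s['orientation'],s['joint_positions'])
import cv2; a=cv2.imread("pics/wrist_a.png")[180:400,250:480]; cv2.imwrite("pics/wa.png",cv2.convertScaleAbs(cv2.resize(a,None,fx=2.6,fy=2.6),alpha=2))
a=cv2.imread("pics/wrist_b.png")[150:420,200:540]; cv2.imwrite("pics/wb.png",cv2.convertScaleAbs(cv2.resize(a,None,fx=2,fy=2),alpha=2.5))
```

```text
[464.47715338 483.79202712 920.97377701]
[ 513.20682636 -149.15555601  314.11914299]
[ 340.75292185   85.4402654  1221.05390963]
(0, 0, 0) [373. 266.] [434. 159.]
(0, 0, 10) [373. 288.] [434. 147.]
(0, 0, 20) [373. 312.] [433. 134.]
(0, -10, 0) [375. 320.] [435. 145.]
(0, 10, 0) [371. 210.] [433. 173.]
[3.14141329e+00 1.21213107e-04 1.53005893e+00] [-4.29109220e-01  4.17422120e-01  1.83485473e+00 -5.70061663e-05
  8.89103903e-01 -3.88335923e-01]
```

View pics/wa.png

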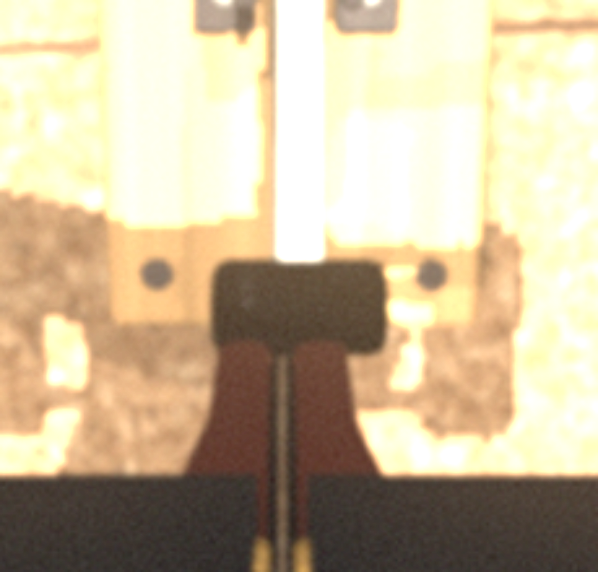

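View pics/wb.png

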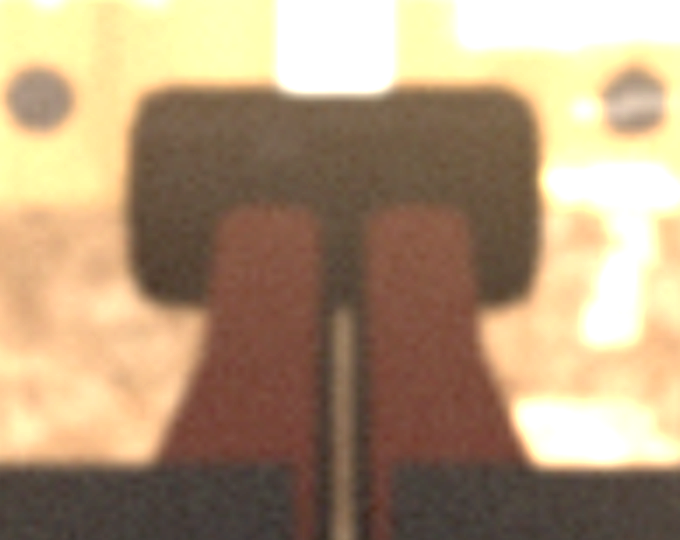

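Call:
{"api": "servo_tool", "payload": {
  "deltas": [
    [0,0,-5,0,0,0],
    [5,0,-3,0,0,0],
    [4,0,0,0,0,0],
    [0,0,3,0,0,0],
    [0,0,2,0,0,0]
  ]
}}

```text
time_s: 5.3
tcp_pos: [510.9, -211.3, 131.3]
orientation: [-3.141, -0.0, 1.53]
wrist_force: [0.3, 0.1, -0.8]
finger_gap: 0.3
```

Call:
{"api": "servo_tool", "payload": {
  "deltas": [
    [0,0,2,0,0,0]
  ]
}}

```text
time_s: 5.4
tcp_pos: [510.8, -211.5, 129.1]
orientation: [-3.141, -0.0, 1.53]
wrist_force: [0.0, -0.6, 0.6]
finger_gap: 0.3
```

Call:
{"api": "servo_tool", "payload": {
  "deltas": [
    [-0.5,0,2,0,0,0]
  ]
}}

```text
time_s: 5.5
tcp_pos: [510.9, -212.3, 127.4]
orientation: [-3.141, 0.0, 1.53]
wrist_force: [-1.8, -0.9, 4.4]
finger_gap: 0.5
```

Call:
{"api": "servo_tool", "payload": {
  "deltas": [
    [-1,0,2,0,0,0]
  ]
}}

```text
time_s: 5.6
tcp_pos: [510.8, -213.5, 125.5]
orientation: [-3.141, 0.0, 1.53]
wrist_force: [-2.0, -2.1, 3.7]
finger_gap: 0.4
```

Call:
{"api": "servo_tool", "payload": {
  "deltas": [
    [-1,0,2,0,0,0]
  ]
}}

```text
time_s: 5.7
tcp_pos: [510.8, -214.6, 123.6]
orientation: [-3.142, 0.0, 1.53]
wrist_force: [-1.7, -2.6, 3.9]
finger_gap: 0.5
```

Call:
{"api": "servo_tool", "payload": {
  "deltas": [
    [-1,0,3,0,0,0],
    [-1,0,3,0,0,0],
    [-1,0,3,0,0,0],
    [-0.8,0,3,0,0,0]
  ]
}}

```text
time_s: 6.1
tcp_pos: [511.1, -218.3, 111.5]
orientation: [3.141, 0.0, 1.53]
wrist_force: [1.1, -1.6, 3.3]
finger_gap: 0.7
```

Call:
{"api": "servo_tool", "payload": {
  "deltas": [
    [-0.7,0,3,0,0,0],
    [-0.6,0,3,0,0,0],
    [-0.5,0,3,0,0,0],
    [-0.4,0,3,0,0,0]
  ]
}}

```text
time_s: 6.5
tcp_pos: [511.2, -220.8, 99.8]
orientation: [3.14, 0.001, 1.53]
wrist_force: [-0.1, -3.3, 7.1]
finger_gap: 0.5
```

Call:
{"api": "servo_tool", "payload": {
  "deltas": [
    [-0.2,0,3,0,0,0],
    [-0.1,0,3,0,0,0],
    [0,0,3,0,0,0],
    [0,0,3,0,0,0]
  ]
}}

```text
time_s: 6.9
tcp_pos: [511.2, -220.9, 87.8]
orientation: [3.14, 0.001, 1.53]
wrist_force: [0.2, -3.5, 4.8]
finger_gap: 0.0
```

```bash
python3 look.py c side,150,20,200,150,4 top,200,170,200,70,4; python3 -c "
from station import *
s=read_state();print(s['tcp_pos'],s['wrist_force'])"
```

```text
7.0 [ 511.2 -220.7   87.5] [ 1.71 -2.86  5.01]
[ 511.15807852 -220.7181025    87.52983743] [ 1.70954369 -2.85623508  5.00913368]
```

View pics/side_c.png

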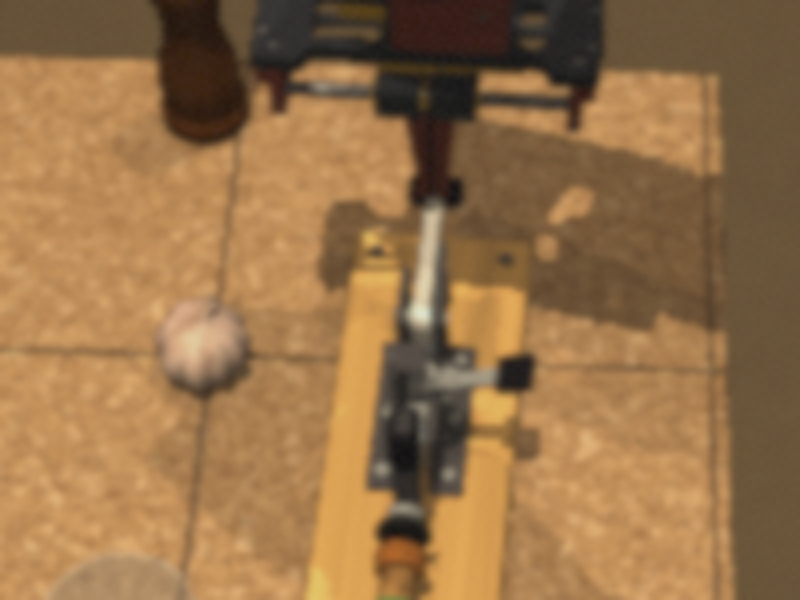

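View pics/top_c.png

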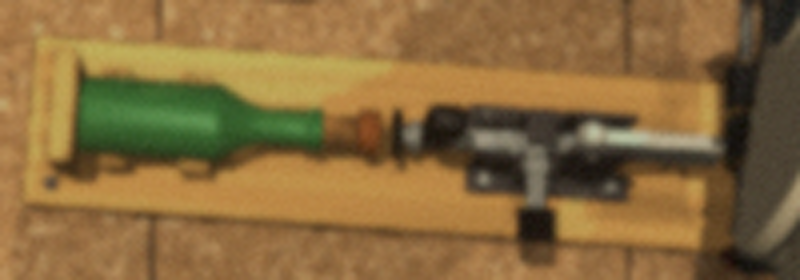

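Call:
{"api": "servo_tool", "payload": {
  "deltas": [
    [0,0,2,0,0,0],
    [0,0,1,0,0,0],
    [0,0,-6,0,0,0],
    [0,0,-6,0,0,0],
    [0.6,0,-6,0,0,0],
    [1.4,0,-6,0,0,0],
    [2,0,-6,0,0,0],
    [2.5,0,-6,0,0,0],
    [2.5,0,-5,0,0,0],
    [0,0,-3,0,0,0]
  ]
}}

```text
time_s: 8.0
tcp_pos: [511.2, -211.1, 129.2]
orientation: [3.141, 0.0, 1.53]
wrist_force: [-0.3, 0.1, 0.7]
finger_gap: 0.5
```

```bash
python3 look.py d top,200,170,200,70,4
```

```text
8.05 [ 511.4 -211.4  129.4] [-0.32 -0.26  0.26]
```

View pics/top_d.png

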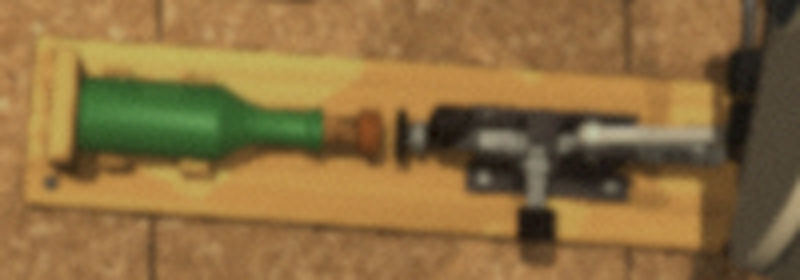

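Call:
{"api": "servo_tool", "payload": {
  "deltas": [
    [-1.3,0,3,0,0,0],
    [-1.3,0,3,0,0,0],
    [-1.2,0,3,0,0,0],
    [-1.1,0,3,0,0,0],
    [-1,0,3,0,0,0],
    [-0.9,0,3,0,0,0],
    [-0.8,0,3,0,0,0],
    [-0.6,0,3,0,0,0],
    [-0.5,0,3,0,0,0]
  ]
}}

```text
time_s: 8.95
tcp_pos: [510.7, -220.6, 101.6]
orientation: [3.141, 0.001, 1.53]
wrist_force: [-0.9, -5.5, 6.3]
finger_gap: 0.0
```

Call:
{"api": "servo_tool", "payload": {
  "deltas": [
    [-0.4,0,3,0,0,0],
    [-0.3,0,3,0,0,0],
    [0,0,3,0,0,0]
  ]
}}

```text
time_s: 9.25
tcp_pos: [510.8, -221.2, 92.6]
orientation: [3.141, 0.001, 1.53]
wrist_force: [-0.8, -3.9, 5.0]
finger_gap: 0.4
```

Call:
{"api": "servo_tool", "payload": {
  "deltas": [
    [0,0,3,0,0,0],
    [0,0,3,0,0,0],
    [0,0,2,0,0,0]
  ]
}}

```text
time_s: 9.55
tcp_pos: [510.8, -221.1, 84.5]
orientation: [3.141, 0.0, 1.53]
wrist_force: [1.1, -4.0, 5.2]
finger_gap: 0.3
```

```bash
python3 look.py e top,200,170,200,70,4
```

```text
9.6 [ 510.7 -220.9   84.2] [ 0.95 -2.1   4.  ]
```

View pics/top_e.png

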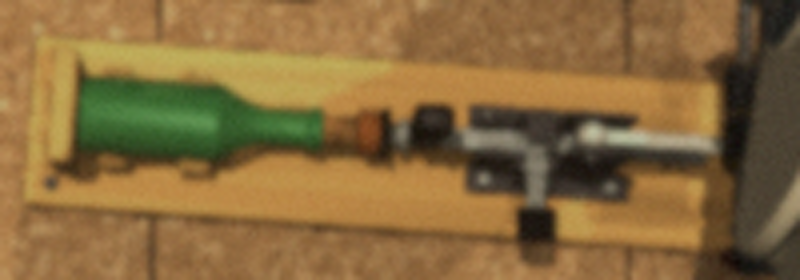

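Call:
{"api": "servo_tool", "payload": {
  "deltas": [
    [0,0,-6,0,0,0],
    [0,0,-6,0,0,0],
    [0.6,0,-6,0,0,0],
    [1.4,0,-6,0,0,0],
    [2,0,-6,0,0,0],
    [2.5,0,-6,0,0,0],
    [2.9,0,-6,0,0,0],
    [0,0,-4,0,0,0]
  ]
}}

```text
time_s: 10.4
tcp_pos: [511.1, -211.2, 131.2]
orientation: [3.141, 0.0, 1.53]
wrist_force: [0.4, 0.3, -1.2]
finger_gap: 0.9
```

```bash
python3 look.py f top,200,170,200,70,4
```

```text
10.45 [ 511.4 -211.5  131.6] [ 0.06  0.58 -0.  ]
```

View pics/top_f.png

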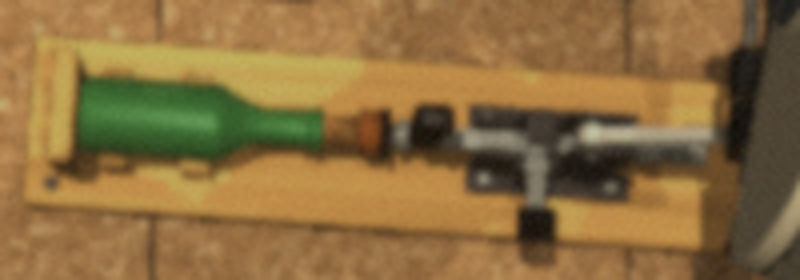

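Call:
{"api": "servo_tool", "payload": {
  "deltas": [
    [-1.3,0,3,0,0,0],
    [-1.3,0,3,0,0,0],
    [-1.2,0,3,0,0,0],
    [-1.1,0,3,0,0,0],
    [-1,0,3,0,0,0],
    [-0.9,0,3,0,0,0],
    [-0.8,0,3,0,0,0]
  ]
}}

```text
time_s: 11.15
tcp_pos: [510.7, -219.3, 109.4]
orientation: [3.141, 0.0, 1.53]
wrist_force: [-0.6, -4.3, 6.4]
finger_gap: 0.7
```

Call:
{"api": "servo_tool", "payload": {
  "deltas": [
    [-0.6,0,2,0,0,0],
    [-0.5,0,2,0,0,0]
  ]
}}

```text
time_s: 11.35
tcp_pos: [510.8, -220.6, 105.8]
orientation: [3.141, 0.001, 1.53]
wrist_force: [-1.1, -4.0, 9.3]
finger_gap: 0.1
```

Call:
{"api": "servo_tool", "payload": {
  "deltas": [
    [-0.5,0,2,0,0,0],
    [-0.3,0,2,0,0,0]
  ]
}}

```text
time_s: 11.55
tcp_pos: [510.8, -221.6, 102.2]
orientation: [3.141, 0.001, 1.53]
wrist_force: [-2.4, -6.2, 11.4]
finger_gap: 0.5
```

Call:
{"api": "servo_tool", "payload": {
  "deltas": [
    [-0.2,0,2,0,0,0],
    [0,0,2,0,0,0]
  ]
}}

```text
time_s: 11.75
tcp_pos: [510.8, -222.4, 98.3]
orientation: [3.141, 0.002, 1.531]
wrist_force: [-3.4, -8.2, 11.9]
finger_gap: 0.5
```

Call:
{"api": "servo_tool", "payload": {
  "deltas": [
    [0,0,2,0,0,0],
    [0,0,2,0,0,0]
  ]
}}

```text
time_s: 11.95
tcp_pos: [511.1, -222.4, 94.3]
orientation: [3.14, 0.002, 1.53]
wrist_force: [-1.8, -6.2, 10.4]
finger_gap: 0.6
```

Call:
{"api": "servo_tool", "payload": {
  "deltas": [
    [0,0,2,0,0,0],
    [0,0,2,0,0,0]
  ]
}}

```text
time_s: 12.15
tcp_pos: [511.3, -222.4, 90.4]
orientation: [3.14, 0.002, 1.53]
wrist_force: [-1.1, -7.0, 11.1]
finger_gap: 0.3
```

Call:
{"api": "servo_tool", "payload": {
  "deltas": [
    [0,0,2,0,0,0],
    [0,0,2,0,0,0],
    [0,0,1.5,0,0,0]
  ]
}}

```text
time_s: 12.45
tcp_pos: [511.4, -222.4, 84.8]
orientation: [3.14, 0.002, 1.53]
wrist_force: [-0.4, -6.3, 9.4]
finger_gap: 0.6
```

```bash
python3 look.py g top,200,170,200,70,4
```

```text
12.5 [ 511.4 -222.4   84.7] [-0.77 -6.37  9.2 ]
```

View pics/top_g.png

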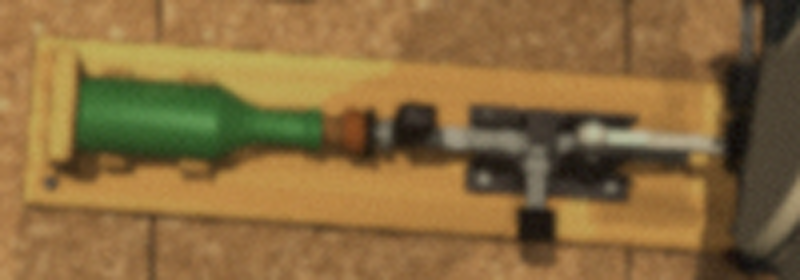

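Call:
{"api": "servo_tool", "payload": {
  "deltas": [
    [0,0,-6,0,0,0],
    [0.3,0,-6,0,0,0],
    [0.8,0,-6,0,0,0],
    [1.6,0,-6,0,0,0],
    [2.2,0,-6,0,0,0],
    [2.7,0,-6,0,0,0],
    [3.3,0,-6,0,0,0],
    [0,0,-4,0,0,0]
  ]
}}

```text
time_s: 13.3
tcp_pos: [510.9, -209.7, 130.5]
orientation: [-3.141, -0.0, 1.53]
wrist_force: [-0.8, 0.1, 0.8]
finger_gap: 0.3
```

Call:
{"api": "servo_tool", "payload": {
  "deltas": [
    [-1.5,0,3,0,0,0],
    [-1.5,0,3,0,0,0],
    [-1.4,0,3,0,0,0],
    [-1.3,0,3,0,0,0],
    [-1.2,0,3,0,0,0],
    [-1,0,3,0,0,0],
    [-0.9,0,3,0,0,0]
  ]
}}

```text
time_s: 14.0
tcp_pos: [510.7, -219.2, 108.8]
orientation: [3.142, 0.0, 1.53]
wrist_force: [-0.9, -3.5, 5.9]
finger_gap: 0.5
```

Call:
{"api": "servo_tool", "payload": {
  "deltas": [
    [-0.7,0,2,0,0,0],
    [-0.6,0,2,0,0,0]
  ]
}}

```text
time_s: 14.2
tcp_pos: [510.7, -220.5, 105.0]
orientation: [3.142, 0.0, 1.53]
wrist_force: [-0.7, -4.0, 5.7]
finger_gap: 0.2
```

Call:
{"api": "servo_tool", "payload": {
  "deltas": [
    [-0.6,0,2,0,0,0],
    [-0.4,0,2,0,0,0]
  ]
}}

```text
time_s: 14.4
tcp_pos: [510.7, -221.6, 101.2]
orientation: [3.141, 0.0, 1.53]
wrist_force: [-0.7, -3.6, 8.1]
finger_gap: 0.3
```

Call:
{"api": "servo_tool", "payload": {
  "deltas": [
    [-0.3,0,2,0,0,0],
    [-0.1,0,1.5,0,0,0]
  ]
}}

```text
time_s: 14.6
tcp_pos: [510.7, -222.3, 98.0]
orientation: [3.141, 0.001, 1.53]
wrist_force: [-2.1, -5.6, 10.7]
finger_gap: 0.7
```

Call:
{"api": "servo_tool", "payload": {
  "deltas": [
    [0,0,1.5,0,0,0]
  ]
}}

```text
time_s: 14.7
tcp_pos: [510.7, -222.6, 96.7]
orientation: [3.141, 0.001, 1.53]
wrist_force: [-3.3, -6.1, 10.8]
finger_gap: 0.6
```

Call:
{"api": "servo_tool", "payload": {
  "deltas": [
    [0,0,1.5,0,0,0]
  ]
}}

```text
time_s: 14.8
tcp_pos: [510.8, -222.8, 95.2]
orientation: [3.141, 0.002, 1.53]
wrist_force: [-2.7, -8.1, 10.4]
finger_gap: 0.7
```

```bash
python3 look.py h top,200,170,200,70,4
```

```text
14.85 [ 510.7 -222.8   95. ] [-3.01 -7.77  9.29]
```

View pics/top_h.png

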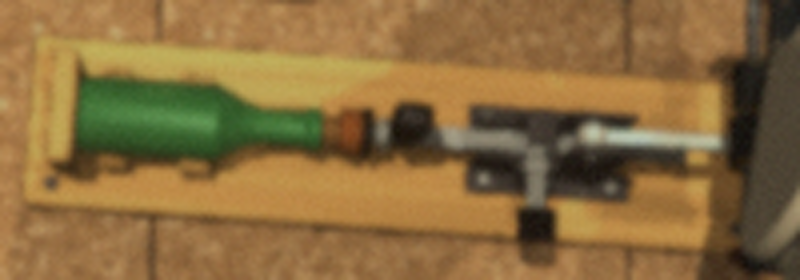

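Call:
{"api": "servo_tool", "payload": {
  "deltas": [
    [0,0,2,0,0,0],
    [0,0,2,0,0,0]
  ]
}}

```text
time_s: 15.05
tcp_pos: [510.9, -222.9, 91.3]
orientation: [3.14, 0.002, 1.53]
wrist_force: [-2.0, -6.4, 9.3]
finger_gap: 0.4
```

Call:
{"api": "servo_tool", "payload": {
  "deltas": [
    [0,0,2,0,0,0],
    [0,0,2,0,0,0]
  ]
}}

```text
time_s: 15.25
tcp_pos: [511.1, -223.0, 87.3]
orientation: [3.14, 0.002, 1.53]
wrist_force: [-1.4, -8.0, 10.4]
finger_gap: 0.6
```

Call:
{"api": "servo_tool", "payload": {
  "deltas": [
    [0,0,1.5,0,0,0],
    [0,0,1,0,0,0]
  ]
}}

```text
time_s: 15.45
tcp_pos: [511.1, -223.0, 84.8]
orientation: [3.14, 0.002, 1.53]
wrist_force: [-3.0, -7.5, 10.0]
finger_gap: 0.3
```

```bash
python3 look.py i top,200,170,200,70,4
```

```text
15.5 [ 511.1 -222.9   84.7] [-0.89 -5.4   9.09]
```

View pics/top_i.png

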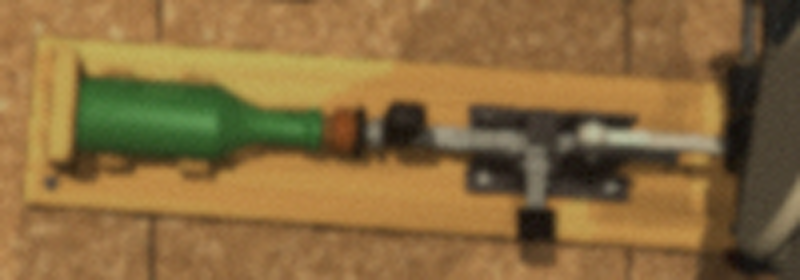

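Call:
{"api": "servo_tool", "payload": {
  "deltas": [
    [0,0,-6,0,0,0],
    [0.3,0,-6,0,0,0],
    [0.8,0,-6,0,0,0],
    [1.6,0,-6,0,0,0],
    [2.2,0,-6,0,0,0],
    [2.7,0,-6,0,0,0],
    [3.3,0,-6,0,0,0],
    [0,0,-4,0,0,0]
  ]
}}

```text
time_s: 16.3
tcp_pos: [510.8, -210.3, 130.5]
orientation: [-3.141, -0.0, 1.53]
wrist_force: [1.3, -0.3, -0.4]
finger_gap: 0.4
```

Call:
{"api": "servo_tool", "payload": {
  "deltas": [
    [-1.5,0,3,0,0,0],
    [-1.5,0,3,0,0,0],
    [-1.4,0,3,0,0,0],
    [-1.3,0,3,0,0,0],
    [-1.2,0,3,0,0,0],
    [-1,0,3,0,0,0]
  ]
}}

```text
time_s: 16.9
tcp_pos: [510.7, -219.0, 111.7]
orientation: [3.142, 0.0, 1.53]
wrist_force: [-0.1, -2.9, 4.2]
finger_gap: 0.6
```

Call:
{"api": "servo_tool", "payload": {
  "deltas": [
    [-0.6,0,2,0,0,0]
  ]
}}

```text
time_s: 17.0
tcp_pos: [510.6, -219.5, 109.7]
orientation: [-3.141, 0.0, 1.53]
wrist_force: [0.4, -3.6, 4.1]
finger_gap: 0.4
```

Call:
{"api": "servo_tool", "payload": {
  "deltas": [
    [-0.6,0,2,0,0,0]
  ]
}}

```text
time_s: 17.1
tcp_pos: [510.7, -220.1, 108.0]
orientation: [3.142, 0.0, 1.53]
wrist_force: [0.5, -2.9, 6.5]
finger_gap: 0.4
```

Call:
{"api": "servo_tool", "payload": {
  "deltas": [
    [-0.5,0,1.5,0,0,0]
  ]
}}

```text
time_s: 17.2
tcp_pos: [510.6, -220.5, 106.6]
orientation: [3.142, 0.0, 1.53]
wrist_force: [-0.0, -3.4, 5.3]
finger_gap: 0.2
```

Call:
{"api": "servo_tool", "payload": {
  "deltas": [
    [-0.5,0,1.5,0,0,0]
  ]
}}

```text
time_s: 17.3
tcp_pos: [510.6, -221.0, 105.2]
orientation: [3.142, 0.0, 1.53]
wrist_force: [-0.1, -2.2, 5.6]
finger_gap: 0.3
```

Call:
{"api": "servo_tool", "payload": {
  "deltas": [
    [-0.3,0,1,0,0,0]
  ]
}}

```text
time_s: 17.4
tcp_pos: [510.6, -221.3, 104.2]
orientation: [3.141, 0.0, 1.53]
wrist_force: [-0.1, -2.6, 6.5]
finger_gap: 0.1
```

Call:
{"api": "servo_tool", "payload": {
  "deltas": [
    [-0.2,0,1,0,0,0]
  ]
}}

```text
time_s: 17.5
tcp_pos: [510.6, -221.6, 103.2]
orientation: [3.142, 0.0, 1.53]
wrist_force: [0.1, -3.0, 5.9]
finger_gap: 0.3
```

Call:
{"api": "servo_tool", "payload": {
  "deltas": [
    [-0.2,0,1.5,0,0,0],
    [-0.1,0,1.5,0,0,0]
  ]
}}

```text
time_s: 17.7
tcp_pos: [510.6, -222.2, 100.4]
orientation: [3.141, 0.001, 1.53]
wrist_force: [-1.3, -5.8, 9.9]
finger_gap: 0.4
```

Call:
{"api": "servo_tool", "payload": {
  "deltas": [
    [-0.1,0,1.5,0,0,0]
  ]
}}

```text
time_s: 17.8
tcp_pos: [510.7, -222.5, 99.1]
orientation: [3.141, 0.001, 1.53]
wrist_force: [-2.4, -5.8, 10.5]
finger_gap: 0.5
```

Call:
{"api": "servo_tool", "payload": {
  "deltas": [
    [-0.1,0,1.5,0,0,0]
  ]
}}

```text
time_s: 17.9
tcp_pos: [510.7, -222.9, 97.8]
orientation: [3.141, 0.002, 1.53]
wrist_force: [-3.1, -7.5, 11.1]
finger_gap: 0.4
```

Call:
{"api": "servo_tool", "payload": {
  "deltas": [
    [-0.1,0,1,0,0,0]
  ]
}}

```text
time_s: 18.0
tcp_pos: [510.7, -223.0, 96.8]
orientation: [3.141, 0.002, 1.53]
wrist_force: [-2.8, -7.1, 10.6]
finger_gap: 0.5
```

Call:
{"api": "servo_tool", "payload": {
  "deltas": [
    [0,0,1,0,0,0]
  ]
}}

```text
time_s: 18.1
tcp_pos: [510.7, -223.2, 95.8]
orientation: [3.141, 0.002, 1.53]
wrist_force: [-2.7, -8.2, 9.6]
finger_gap: 0.2
```

Call:
{"api": "servo_tool", "payload": {
  "deltas": [
    [0,0,1,0,0,0]
  ]
}}

```text
time_s: 18.2
tcp_pos: [510.8, -223.1, 94.8]
orientation: [3.141, 0.002, 1.53]
wrist_force: [-2.5, -6.0, 10.4]
finger_gap: 0.3
```

```bash
python3 look.py j top,200,170,200,70,4
```

```text
18.25 [ 510.8 -223.    94.7] [-1.61 -6.15  7.74]
```

View pics/top_j.png

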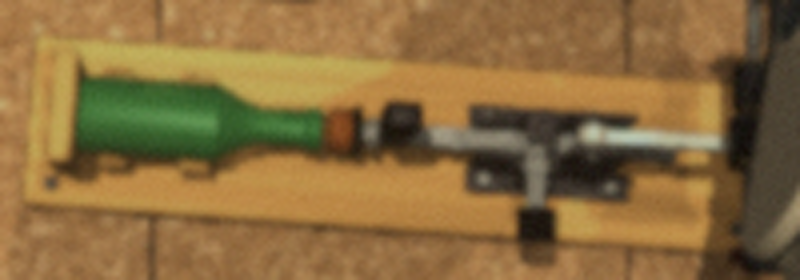

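Call:
{"api": "servo_tool", "payload": {
  "deltas": [
    [0,0,1,0,0,0]
  ]
}}

```text
time_s: 18.35
tcp_pos: [510.9, -223.0, 93.8]
orientation: [3.141, 0.002, 1.53]
wrist_force: [-2.1, -6.9, 10.0]
finger_gap: 0.1
```

Call:
{"api": "servo_tool", "payload": {
  "deltas": [
    [0,0,1,0,0,0]
  ]
}}

```text
time_s: 18.45
tcp_pos: [510.9, -223.1, 92.9]
orientation: [3.14, 0.002, 1.53]
wrist_force: [-2.3, -8.3, 10.2]
finger_gap: 0.6
```

Call:
{"api": "servo_tool", "payload": {
  "deltas": [
    [0,0,0.7,0,0,0]
  ]
}}

```text
time_s: 18.55
tcp_pos: [510.9, -223.2, 92.2]
orientation: [3.14, 0.002, 1.53]
wrist_force: [-2.8, -7.3, 10.2]
finger_gap: 0.5
```

Call:
{"api": "servo_tool", "payload": {
  "deltas": [
    [0,0,0.7,0,0,0]
  ]
}}

```text
time_s: 18.65
tcp_pos: [510.9, -223.3, 91.5]
orientation: [3.141, 0.002, 1.53]
wrist_force: [-2.1, -6.1, 10.2]
finger_gap: 0.5
```

Call:
{"api": "servo_tool", "payload": {
  "deltas": [
    [0,0,0.7,0,0,0]
  ]
}}

```text
time_s: 18.75
tcp_pos: [510.9, -223.3, 90.8]
orientation: [3.14, 0.002, 1.53]
wrist_force: [-2.9, -6.6, 11.0]
finger_gap: 0.6
```

Call:
{"api": "servo_tool", "payload": {
  "deltas": [
    [0,0,0.7,0,0,0]
  ]
}}

```text
time_s: 18.85
tcp_pos: [511.0, -223.3, 90.2]
orientation: [3.14, 0.002, 1.53]
wrist_force: [-1.4, -8.0, 9.3]
finger_gap: 0.2
```

Call:
{"api": "servo_tool", "payload": {
  "deltas": [
    [0,0,0.7,0,0,0]
  ]
}}

```text
time_s: 18.95
tcp_pos: [511.0, -223.3, 89.5]
orientation: [3.14, 0.002, 1.53]
wrist_force: [-1.7, -7.8, 10.7]
finger_gap: 0.1
```

Call:
{"api": "servo_tool", "payload": {
  "deltas": [
    [0,0,0.7,0,0,0]
  ]
}}

```text
time_s: 19.05
tcp_pos: [511.0, -223.3, 88.8]
orientation: [3.14, 0.002, 1.53]
wrist_force: [-2.3, -6.0, 9.2]
finger_gap: 0.7
```

```bash
python3 look.py k top,200,170,200,70,4
```

```text
19.1 [ 511.  -223.2   88.7] [-1.84 -6.06  9.18]
```

View pics/top_k.png

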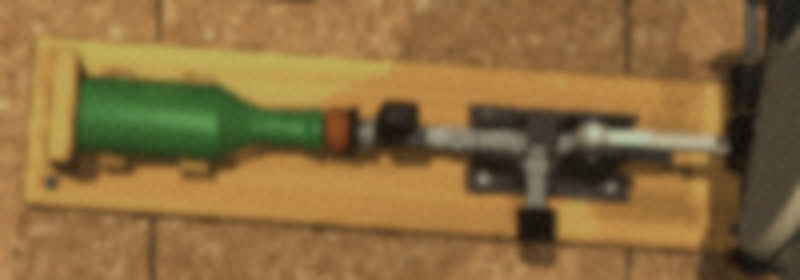

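Call:
{"api": "servo_tool", "payload": {
  "deltas": [
    [0,0,0.7,0,0,0]
  ]
}}

```text
time_s: 19.2
tcp_pos: [511.1, -223.3, 88.1]
orientation: [3.14, 0.002, 1.53]
wrist_force: [-1.4, -7.3, 9.7]
finger_gap: 0.3
```

Call:
{"api": "servo_tool", "payload": {
  "deltas": [
    [0,0,0.7,0,0,0]
  ]
}}

```text
time_s: 19.3
tcp_pos: [511.1, -223.3, 87.4]
orientation: [3.14, 0.002, 1.53]
wrist_force: [-1.7, -5.7, 10.3]
finger_gap: 0.5
```

Call:
{"api": "servo_tool", "payload": {
  "deltas": [
    [0,0,0.7,0,0,0]
  ]
}}

```text
time_s: 19.4
tcp_pos: [511.1, -223.3, 86.7]
orientation: [3.14, 0.002, 1.53]
wrist_force: [-1.7, -7.2, 9.9]
finger_gap: 0.6
```

Call:
{"api": "servo_tool", "payload": {
  "deltas": [
    [0,0,0.7,0,0,0]
  ]
}}

```text
time_s: 19.5
tcp_pos: [511.1, -223.3, 86.0]
orientation: [3.14, 0.002, 1.53]
wrist_force: [-1.9, -7.1, 9.6]
finger_gap: 0.4
```

Call:
{"api": "servo_tool", "payload": {
  "deltas": [
    [0,0,0.7,0,0,0]
  ]
}}

```text
time_s: 19.6
tcp_pos: [511.1, -223.3, 85.3]
orientation: [3.14, 0.002, 1.53]
wrist_force: [-1.2, -7.9, 10.3]
finger_gap: 0.5
```

Call:
{"api": "servo_tool", "payload": {
  "deltas": [
    [0,0,-6,0,0,0],
    [0.3,0,-6,0,0,0],
    [0.8,0,-6,0,0,0],
    [1.6,0,-6,0,0,0],
    [2.2,0,-6,0,0,0],
    [2.7,0,-6,0,0,0],
    [3.3,0,-6,0,0,0],
    [0,0,-4,0,0,0]
  ]
}}

```text
time_s: 20.4
tcp_pos: [510.8, -210.6, 130.8]
orientation: [-3.141, -0.0, 1.53]
wrist_force: [0.4, -0.4, 0.5]
finger_gap: 0.7
```

```bash
python3 look.py l top,200,170,200,70,4
```

```text
20.45 [ 511.2 -211.1  131.3] [-0.57 -0.23 -0.84]
```

View pics/top_l.png

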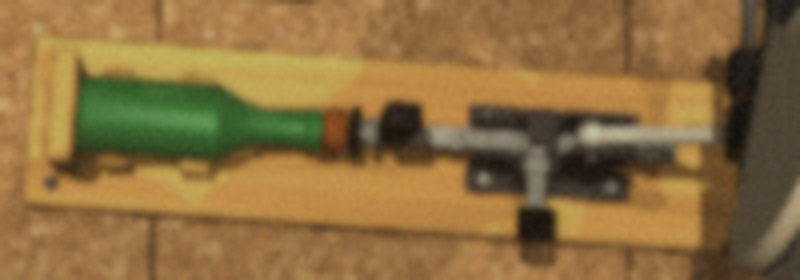

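Call:
{"api": "servo_tool", "payload": {
  "deltas": [
    [-1.5,0,3,0,0,0],
    [-1.5,0,3,0,0,0],
    [-1.4,0,3,0,0,0],
    [-1.3,0,3,0,0,0],
    [-1.2,0,3,0,0,0]
  ]
}}

```text
time_s: 20.95
tcp_pos: [510.9, -218.5, 115.1]
orientation: [3.141, 0.0, 1.53]
wrist_force: [0.2, -2.8, 4.6]
finger_gap: 0.5
```

Call:
{"api": "servo_tool", "payload": {
  "deltas": [
    [-0.6,0,1.5,0,0,0],
    [-0.6,0,1.5,0,0,0]
  ]
}}

```text
time_s: 21.15
tcp_pos: [510.7, -219.4, 112.2]
orientation: [3.142, 0.0, 1.53]
wrist_force: [1.4, -3.0, 3.9]
finger_gap: 0.5
```

Call:
{"api": "servo_tool", "payload": {
  "deltas": [
    [-0.6,0,1.5,0,0,0]
  ]
}}

```text
time_s: 21.25
tcp_pos: [510.7, -219.9, 110.8]
orientation: [3.141, 0.0, 1.53]
wrist_force: [0.3, -3.1, 3.9]
finger_gap: 0.5
```

Call:
{"api": "servo_tool", "payload": {
  "deltas": [
    [-0.6,0,1.5,0,0,0]
  ]
}}

```text
time_s: 21.35
tcp_pos: [510.7, -220.4, 109.4]
orientation: [3.141, 0.0, 1.53]
wrist_force: [1.1, -1.9, 5.3]
finger_gap: 0.2
```

Call:
{"api": "servo_tool", "payload": {
  "deltas": [
    [-0.4,0,1,0,0,0]
  ]
}}

```text
time_s: 21.45
tcp_pos: [510.7, -220.8, 108.4]
orientation: [3.141, -0.0, 1.53]
wrist_force: [0.2, -1.9, 6.4]
finger_gap: 0.3
```

Call:
{"api": "servo_tool", "payload": {
  "deltas": [
    [-0.4,0,1,0,0,0]
  ]
}}

```text
time_s: 21.55
tcp_pos: [510.7, -221.1, 107.5]
orientation: [3.141, -0.0, 1.53]
wrist_force: [-0.7, -1.7, 5.7]
finger_gap: 0.3
```

Call:
{"api": "servo_tool", "payload": {
  "deltas": [
    [-0.3,0,1,0,0,0]
  ]
}}

```text
time_s: 21.65
tcp_pos: [510.6, -221.4, 106.5]
orientation: [3.141, -0.0, 1.53]
wrist_force: [-0.4, -2.7, 5.7]
finger_gap: 0.2
```

Call:
{"api": "servo_tool", "payload": {
  "deltas": [
    [-0.3,0,1,0,0,0]
  ]
}}

```text
time_s: 21.75
tcp_pos: [510.7, -221.7, 105.6]
orientation: [3.141, -0.0, 1.53]
wrist_force: [1.0, -2.7, 5.0]
finger_gap: 0.9
```

Call:
{"api": "servo_tool", "payload": {
  "deltas": [
    [-0.2,0,1,0,0,0],
    [-0.2,0,1,0,0,0]
  ]
}}

```text
time_s: 21.95
tcp_pos: [510.6, -222.3, 103.6]
orientation: [3.141, 0.0, 1.53]
wrist_force: [-0.1, -2.4, 6.1]
finger_gap: 0.4
```

Call:
{"api": "servo_tool", "payload": {
  "deltas": [
    [-0.2,0,1,0,0,0]
  ]
}}

```text
time_s: 22.05
tcp_pos: [510.6, -222.5, 102.6]
orientation: [3.141, 0.0, 1.53]
wrist_force: [0.8, -3.1, 6.3]
finger_gap: 0.3
```

Call:
{"api": "servo_tool", "payload": {
  "deltas": [
    [-0.2,0,1,0,0,0]
  ]
}}

```text
time_s: 22.15
tcp_pos: [510.7, -222.8, 101.7]
orientation: [3.141, 0.0, 1.53]
wrist_force: [-0.1, -3.1, 7.8]
finger_gap: 0.6
```

Call:
{"api": "servo_tool", "payload": {
  "deltas": [
    [-0.1,0,0.7,0,0,0]
  ]
}}

```text
time_s: 22.25
tcp_pos: [510.7, -223.0, 101.1]
orientation: [3.141, 0.0, 1.53]
wrist_force: [-1.4, -3.9, 8.0]
finger_gap: 0.4
```

Call:
{"api": "servo_tool", "payload": {
  "deltas": [
    [-0.1,0,0.7,0,0,0]
  ]
}}

```text
time_s: 22.35
tcp_pos: [510.7, -223.1, 100.5]
orientation: [3.141, 0.001, 1.53]
wrist_force: [-1.4, -4.1, 8.8]
finger_gap: 0.3
```

Call:
{"api": "servo_tool", "payload": {
  "deltas": [
    [-0.1,0,0.7,0,0,0]
  ]
}}

```text
time_s: 22.45
tcp_pos: [510.7, -223.2, 99.9]
orientation: [3.141, 0.001, 1.53]
wrist_force: [-0.5, -3.6, 9.3]
finger_gap: 0.3
```

Call:
{"api": "servo_tool", "payload": {
  "deltas": [
    [0,0,0.6,0,0,0]
  ]
}}

```text
time_s: 22.55
tcp_pos: [510.7, -223.3, 99.3]
orientation: [3.141, 0.001, 1.53]
wrist_force: [-1.3, -4.1, 10.5]
finger_gap: 0.5
```

Call:
{"api": "servo_tool", "payload": {
  "deltas": [
    [0,0,0.6,0,0,0]
  ]
}}

```text
time_s: 22.65
tcp_pos: [510.7, -223.5, 98.8]
orientation: [3.141, 0.001, 1.53]
wrist_force: [-2.8, -4.5, 10.2]
finger_gap: 0.6
```

Call:
{"api": "servo_tool", "payload": {
  "deltas": [
    [0,0,0.6,0,0,0]
  ]
}}

```text
time_s: 22.75
tcp_pos: [510.7, -223.6, 98.3]
orientation: [3.141, 0.001, 1.53]
wrist_force: [-2.1, -4.6, 10.1]
finger_gap: 0.5
```

Call:
{"api": "servo_tool", "payload": {
  "deltas": [
    [0,0,0.6,0,0,0]
  ]
}}

```text
time_s: 22.85
tcp_pos: [510.7, -223.7, 97.7]
orientation: [3.141, 0.001, 1.53]
wrist_force: [-2.1, -5.7, 11.5]
finger_gap: 0.9
```

Call:
{"api": "servo_tool", "payload": {
  "deltas": [
    [0,0,0.6,0,0,0]
  ]
}}

```text
time_s: 22.95
tcp_pos: [510.7, -223.8, 97.1]
orientation: [3.141, 0.002, 1.53]
wrist_force: [-2.5, -5.2, 11.3]
finger_gap: 0.4
```

Call:
{"api": "servo_tool", "payload": {
  "deltas": [
    [0,0,0.6,0,0,0]
  ]
}}

```text
time_s: 23.05
tcp_pos: [510.7, -223.9, 96.6]
orientation: [3.141, 0.002, 1.53]
wrist_force: [-2.6, -6.5, 12.1]
finger_gap: 0.2
```

Call:
{"api": "servo_tool", "payload": {
  "deltas": [
    [0,0,0.6,0,0,0]
  ]
}}

```text
time_s: 23.15
tcp_pos: [510.8, -224.0, 96.1]
orientation: [3.141, 0.002, 1.53]
wrist_force: [-2.9, -6.6, 11.8]
finger_gap: 0.4
```

Call:
{"api": "servo_tool", "payload": {
  "deltas": [
    [0,0,0.6,0,0,0]
  ]
}}

```text
time_s: 23.25
tcp_pos: [510.8, -224.1, 95.5]
orientation: [3.141, 0.002, 1.53]
wrist_force: [-3.3, -7.1, 12.0]
finger_gap: 0.7
```

Call:
{"api": "servo_tool", "payload": {
  "deltas": [
    [0,0,0.6,0,0,0]
  ]
}}

```text
time_s: 23.35
tcp_pos: [510.8, -224.2, 95.0]
orientation: [3.141, 0.002, 1.531]
wrist_force: [-3.3, -8.1, 12.9]
finger_gap: 0.6
```

Call:
{"api": "servo_tool", "payload": {
  "deltas": [
    [-0.2,0,0.6,0,0,0]
  ]
}}

```text
time_s: 23.45
tcp_pos: [510.7, -224.3, 94.4]
orientation: [3.141, 0.002, 1.53]
wrist_force: [-2.6, -7.0, 13.4]
finger_gap: 0.3
```

Call:
{"api": "servo_tool", "payload": {
  "deltas": [
    [-0.2,0,0.6,0,0,0]
  ]
}}

```text
time_s: 23.55
tcp_pos: [510.8, -224.5, 93.9]
orientation: [3.141, 0.002, 1.53]
wrist_force: [-3.2, -5.5, 13.5]
finger_gap: 0.3
```

```bash
python3 look.py m top,200,170,200,70,4 side,205,120,90,90,6
python3 - <<'E'
import cv2,numpy as np
L=[cv2.imread(f"pics/top_{c}.png")[70:190,280:480] for c in "kljm" if c!='j']
cv2.imwrite("pics/cmp2.png",cv2.resize(np.vstack(L),None,fx=1.6,fy=1.6))
E
```

```text
23.65 [ 510.7 -224.4   93.8] [-4.01 -6.44 13.72]
```

View pics/cmp2.png

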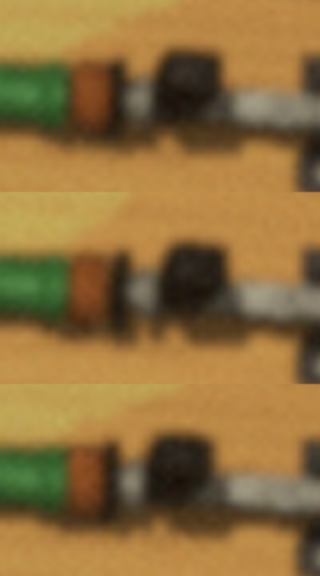

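View pics/side_m.png

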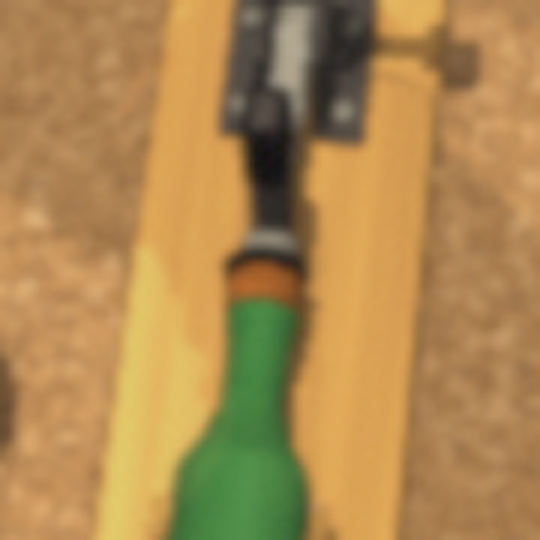

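Call:
{"api": "servo_tool", "payload": {
  "deltas": [
    [-0.1,0,0.6,0,0,0]
  ]
}}

```text
time_s: 23.75
tcp_pos: [510.7, -224.5, 93.3]
orientation: [3.141, 0.002, 1.53]
wrist_force: [-4.0, -6.6, 14.1]
finger_gap: 0.5
```

Call:
{"api": "servo_tool", "payload": {
  "deltas": [
    [-0.1,0,0.6,0,0,0]
  ]
}}

```text
time_s: 23.85
tcp_pos: [510.8, -224.6, 92.7]
orientation: [3.141, 0.002, 1.53]
wrist_force: [-4.0, -5.3, 15.8]
finger_gap: 0.5
```

Call:
{"api": "servo_tool", "payload": {
  "deltas": [
    [0,0,0,0,0,0]
  ]
}}

```text
time_s: 23.95
tcp_pos: [510.8, -224.6, 92.7]
orientation: [3.141, 0.002, 1.53]
wrist_force: [-3.4, -6.4, 13.8]
finger_gap: 0.2
```

Call:
{"api": "servo_tool", "payload": {
  "deltas": [
    [0,0,0.5,0,0,0]
  ]
}}

```text
time_s: 24.05
tcp_pos: [510.8, -224.7, 92.3]
orientation: [3.141, 0.002, 1.53]
wrist_force: [-4.4, -7.0, 15.0]
finger_gap: 0.4
```

Call:
{"api": "servo_tool", "payload": {
  "deltas": [
    [0,0,0,0,0,0]
  ]
}}

```text
time_s: 24.15
tcp_pos: [510.8, -224.7, 92.3]
orientation: [3.141, 0.002, 1.53]
wrist_force: [-4.3, -6.7, 14.4]
finger_gap: 0.5
```

Call:
{"api": "servo_tool", "payload": {
  "deltas": [
    [0,0,0,0,0,0]
  ]
}}

```text
time_s: 24.25
tcp_pos: [510.8, -224.7, 92.3]
orientation: [3.141, 0.002, 1.53]
wrist_force: [-4.1, -6.6, 14.6]
finger_gap: 0.4
```

Call:
{"api": "servo_tool", "payload": {
  "deltas": [
    [0,0,0.6,0,0,0]
  ]
}}

```text
time_s: 24.35
tcp_pos: [510.7, -224.4, 91.5]
orientation: [3.141, 0.001, 1.53]
wrist_force: [-0.6, -3.0, 2.6]
finger_gap: 0.6
```

Call:
{"api": "servo_tool", "payload": {
  "deltas": [
    [0,0,0,0,0,0]
  ]
}}

```text
time_s: 24.45
tcp_pos: [510.4, -223.5, 90.6]
orientation: [3.141, -0.0, 1.53]
wrist_force: [1.0, -2.4, 2.7]
finger_gap: 0.6
```

```bash
python3 look.py n top,200,170,200,70,4
python3 - <<'E'
import cv2,numpy as np
L=[cv2.imread(f"pics/top_{c}.png")[70:190,280:480] for c in "mn"]
cv2.imwrite("pics/cmp3.png",cv2.resize(np.vstack(L),None,fx=2,fy=2))
E
```

```text
24.5 [ 510.3 -223.3   90.4] [ 1.62 -1.64  3.44]
```

View pics/cmp3.png

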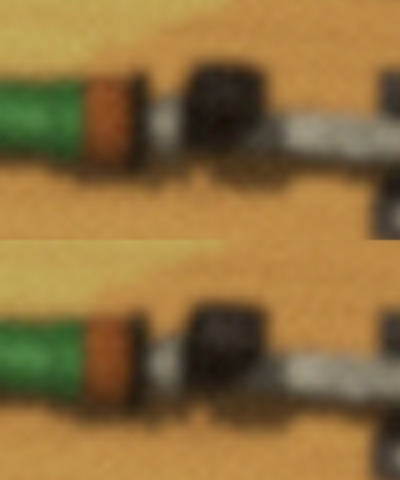

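Call:
{"api": "servo_tool", "payload": {
  "deltas": [
    [0.3,0,-6,0,0,0],
    [1.2,0,-6,0,0,0],
    [2,0,-6,0,0,0],
    [2.5,0,-6,0,0,0],
    [3,0,-6,0,0,0],
    [3.3,0,-6,0,0,0],
    [0,0,-4,0,0,0],
    [0,0,0,0,0,0]
  ]
}}

```text
time_s: 25.3
tcp_pos: [511.6, -211.3, 131.1]
orientation: [3.14, 0.001, 1.53]
wrist_force: [-0.2, 0.3, -0.6]
finger_gap: 0.4
```

```bash
python3 look.py o top,200,170,200,70,4 side,205,20,90,190,3
```

```text
25.4 [ 511.1 -211.3  130.4] [-0.51  0.13  0.73]
```

View pics/top_o.png

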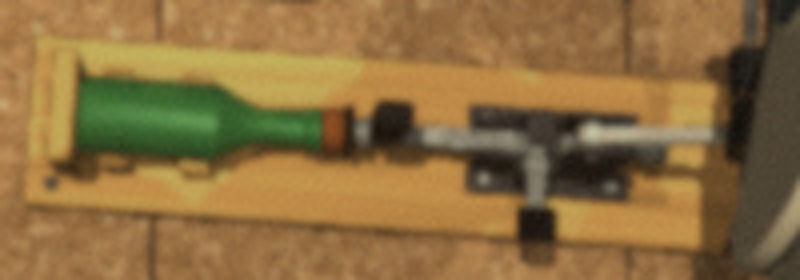

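View pics/side_o.png

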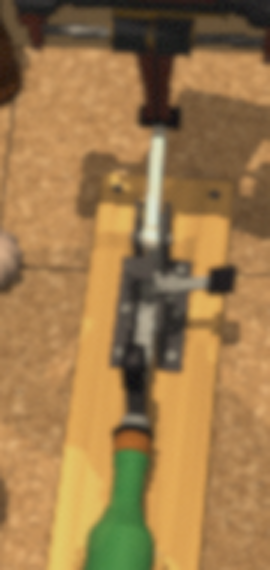

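Call:
{"api": "servo_tool", "payload": {
  "deltas": [
    [-1.5,0,3,0,0,0],
    [-1.5,0,3,0,0,0],
    [-1.5,0,3,0,0,0],
    [-1.4,0,3,0,0,0],
    [-1.3,0,2,0,0,0]
  ]
}}

```text
time_s: 25.9
tcp_pos: [510.8, -218.8, 116.1]
orientation: [3.141, 0.0, 1.53]
wrist_force: [-0.2, -0.3, 2.6]
finger_gap: 0.6
```

Call:
{"api": "servo_tool", "payload": {
  "deltas": [
    [-0.6,0,1,0,0,0]
  ]
}}

```text
time_s: 26.0
tcp_pos: [510.8, -219.2, 115.1]
orientation: [3.141, -0.0, 1.53]
wrist_force: [-0.2, -2.3, 3.2]
finger_gap: 0.6
```

Call:
{"api": "servo_tool", "payload": {
  "deltas": [
    [-0.5,0,1,0,0,0]
  ]
}}

```text
time_s: 26.1
tcp_pos: [510.8, -219.6, 114.3]
orientation: [3.141, -0.0, 1.53]
wrist_force: [0.6, -1.2, 3.2]
finger_gap: 0.4
```

Call:
{"api": "servo_tool", "payload": {
  "deltas": [
    [-0.5,0,1,0,0,0]
  ]
}}

```text
time_s: 26.2
tcp_pos: [510.7, -220.0, 113.4]
orientation: [3.141, -0.0, 1.53]
wrist_force: [0.7, -0.8, 3.1]
finger_gap: 0.5
```

Call:
{"api": "servo_tool", "payload": {
  "deltas": [
    [-0.5,0,1,0,0,0]
  ]
}}

```text
time_s: 26.3
tcp_pos: [510.7, -220.4, 112.4]
orientation: [3.141, -0.0, 1.53]
wrist_force: [0.3, -0.3, 3.1]
finger_gap: 0.3
```

Call:
{"api": "servo_tool", "payload": {
  "deltas": [
    [-0.4,0,1,0,0,0]
  ]
}}

```text
time_s: 26.4
tcp_pos: [510.7, -220.8, 111.4]
orientation: [3.141, -0.0, 1.53]
wrist_force: [0.2, -0.0, 3.4]
finger_gap: 0.7
```

Call:
{"api": "servo_tool", "payload": {
  "deltas": [
    [-0.4,0,1,0,0,0]
  ]
}}

```text
time_s: 26.5
tcp_pos: [510.7, -221.2, 110.5]
orientation: [3.141, -0.0, 1.53]
wrist_force: [1.4, 0.1, 5.4]
finger_gap: 0.2
```

Call:
{"api": "servo_tool", "payload": {
  "deltas": [
    [-0.2,0,0.5,0,0,0]
  ]
}}

```text
time_s: 26.6
tcp_pos: [510.7, -221.4, 110.0]
orientation: [3.141, -0.0, 1.53]
wrist_force: [0.6, -0.0, 6.0]
finger_gap: 0.4
```

Call:
{"api": "servo_tool", "payload": {
  "deltas": [
    [-0.2,0,0.5,0,0,0]
  ]
}}

```text
time_s: 26.7
tcp_pos: [510.7, -221.5, 109.6]
orientation: [3.141, -0.0, 1.53]
wrist_force: [0.2, 0.5, 6.3]
finger_gap: 0.6
```

Call:
{"api": "servo_tool", "payload": {
  "deltas": [
    [-0.2,0,0.5,0,0,0]
  ]
}}

```text
time_s: 26.8
tcp_pos: [510.7, -221.7, 109.1]
orientation: [3.141, -0.0, 1.53]
wrist_force: [-0.1, 1.2, 5.6]
finger_gap: 0.6
```

Call:
{"api": "servo_tool", "payload": {
  "deltas": [
    [-0.2,0,0.5,0,0,0]
  ]
}}

```text
time_s: 26.9
tcp_pos: [510.7, -221.9, 108.7]
orientation: [3.141, -0.0, 1.53]
wrist_force: [0.2, 1.0, 7.7]
finger_gap: 0.1
```

Call:
{"api": "servo_tool", "payload": {
  "deltas": [
    [-0.2,0,0.5,0,0,0]
  ]
}}

```text
time_s: 27.0
tcp_pos: [510.7, -222.0, 108.3]
orientation: [3.141, -0.0, 1.53]
wrist_force: [-0.2, 1.9, 7.7]
finger_gap: 0.3
```

Call:
{"api": "servo_tool", "payload": {
  "deltas": [
    [-0.1,0,0.6,0,0,0],
    [-0.1,0,0.6,0,0,0]
  ]
}}

```text
time_s: 27.2
tcp_pos: [510.7, -222.4, 107.2]
orientation: [3.141, -0.0, 1.53]
wrist_force: [-1.2, 1.1, 10.2]
finger_gap: 0.7
```

Call:
{"api": "servo_tool", "payload": {
  "deltas": [
    [-0.1,0,0.6,0,0,0],
    [-0.1,0,0.6,0,0,0]
  ]
}}

```text
time_s: 27.4
tcp_pos: [510.8, -222.8, 106.0]
orientation: [3.141, 0.0, 1.53]
wrist_force: [0.3, -1.6, 1.7]
finger_gap: 0.6
```

Call:
{"api": "servo_tool", "payload": {
  "deltas": [
    [-0.1,0,0.6,0,0,0]
  ]
}}

```text
time_s: 27.5
tcp_pos: [510.7, -222.9, 105.0]
orientation: [3.141, 0.0, 1.53]
wrist_force: [1.4, -1.6, 2.7]
finger_gap: 0.2
```

Call:
{"api": "servo_tool", "payload": {
  "deltas": [
    [-0.1,0,0.6,0,0,0]
  ]
}}

```text
time_s: 27.6
tcp_pos: [510.6, -223.1, 104.2]
orientation: [3.141, 0.0, 1.53]
wrist_force: [0.2, -2.1, 2.3]
finger_gap: 0.4
```

Call:
{"api": "servo_tool", "payload": {
  "deltas": [
    [-0.1,0,0.6,0,0,0]
  ]
}}

```text
time_s: 27.7
tcp_pos: [510.5, -223.1, 103.5]
orientation: [-3.142, 0.0, 1.53]
wrist_force: [0.3, -1.6, 2.9]
finger_gap: 0.3
```

Call:
{"api": "servo_tool", "payload": {
  "deltas": [
    [-0.1,0,1,0,0,0],
    [-0.1,0,1,0,0,0]
  ]
}}

```text
time_s: 27.9
tcp_pos: [510.4, -223.3, 101.6]
orientation: [-3.141, 0.0, 1.53]
wrist_force: [0.7, -2.7, 3.0]
finger_gap: -0.1
```

Call:
{"api": "servo_tool", "payload": {
  "deltas": [
    [-0.1,0,1,0,0,0],
    [-0.1,0,1,0,0,0]
  ]
}}

```text
time_s: 28.1
tcp_pos: [510.4, -223.5, 99.6]
orientation: [-3.141, 0.0, 1.53]
wrist_force: [0.3, -2.3, 2.9]
finger_gap: 0.1
```

Call:
{"api": "servo_tool", "payload": {
  "deltas": [
    [0,0,1,0,0,0]
  ]
}}

```text
time_s: 28.2
tcp_pos: [510.4, -223.5, 98.6]
orientation: [-3.141, 0.0, 1.53]
wrist_force: [-1.0, -2.3, 4.4]
finger_gap: 0.2
```

Call:
{"api": "servo_tool", "payload": {
  "deltas": [
    [0,0,1,0,0,0]
  ]
}}

```text
time_s: 28.3
tcp_pos: [510.4, -223.6, 97.7]
orientation: [-3.142, 0.0, 1.53]
wrist_force: [-0.7, -3.9, 6.1]
finger_gap: 0.6
```

Call:
{"api": "servo_tool", "payload": {
  "deltas": [
    [0,0,1,0,0,0]
  ]
}}

```text
time_s: 28.4
tcp_pos: [510.5, -223.8, 96.9]
orientation: [3.142, 0.001, 1.53]
wrist_force: [-1.0, -4.3, 7.0]
finger_gap: 0.3
```

```bash
python3 look.py p top,200,170,200,70,4
```

```text
28.45 [ 510.5 -223.8   96.8] [-0.75 -3.8   6.81]
```

View pics/top_p.png

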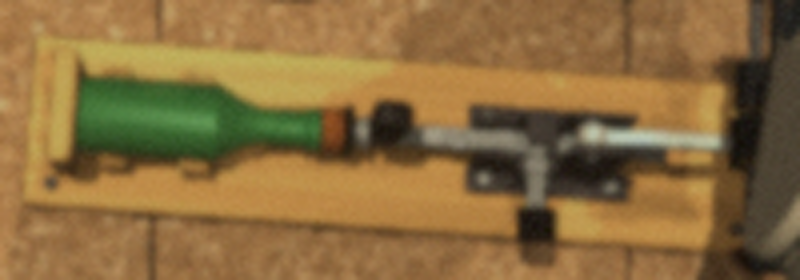

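Call:
{"api": "servo_tool", "payload": {
  "deltas": [
    [-0.1,0,0.5,0,0,0]
  ]
}}

```text
time_s: 28.55
tcp_pos: [510.5, -223.9, 96.5]
orientation: [3.141, 0.001, 1.53]
wrist_force: [-1.9, -3.6, 7.3]
finger_gap: 0.7
```

Call:
{"api": "servo_tool", "payload": {
  "deltas": [
    [-0.1,0,0.5,0,0,0]
  ]
}}

```text
time_s: 28.65
tcp_pos: [510.5, -224.0, 96.1]
orientation: [3.141, 0.001, 1.53]
wrist_force: [-1.9, -3.9, 8.3]
finger_gap: 0.5
```

Call:
{"api": "servo_tool", "payload": {
  "deltas": [
    [-0.1,0,0.5,0,0,0]
  ]
}}

```text
time_s: 28.75
tcp_pos: [510.5, -224.1, 95.7]
orientation: [3.141, 0.001, 1.53]
wrist_force: [-1.6, -3.2, 9.7]
finger_gap: 0.5
```

Call:
{"api": "servo_tool", "payload": {
  "deltas": [
    [-0.1,0,0.5,0,0,0]
  ]
}}

```text
time_s: 28.85
tcp_pos: [510.5, -224.2, 95.3]
orientation: [3.141, 0.001, 1.53]
wrist_force: [-2.4, -3.9, 9.5]
finger_gap: 0.2
```

Call:
{"api": "servo_tool", "payload": {
  "deltas": [
    [-0.1,0,0.5,0,0,0]
  ]
}}

```text
time_s: 28.95
tcp_pos: [510.5, -224.3, 94.8]
orientation: [3.141, 0.001, 1.53]
wrist_force: [-2.6, -3.7, 10.1]
finger_gap: 0.4
```

Call:
{"api": "servo_tool", "payload": {
  "deltas": [
    [-0.1,0,0.5,0,0,0]
  ]
}}

```text
time_s: 29.05
tcp_pos: [510.5, -224.4, 94.4]
orientation: [3.141, 0.001, 1.53]
wrist_force: [-2.9, -2.6, 11.8]
finger_gap: 0.4
```

Call:
{"api": "servo_tool", "payload": {
  "deltas": [
    [-0.1,0,0.5,0,0,0]
  ]
}}

```text
time_s: 29.15
tcp_pos: [510.5, -224.5, 94.0]
orientation: [3.141, 0.001, 1.53]
wrist_force: [-1.9, -3.2, 11.7]
finger_gap: 0.5
```

Call:
{"api": "servo_tool", "payload": {
  "deltas": [
    [-0.1,0,0.5,0,0,0]
  ]
}}

```text
time_s: 29.25
tcp_pos: [510.5, -224.5, 93.5]
orientation: [3.141, 0.001, 1.53]
wrist_force: [-2.0, -2.8, 12.6]
finger_gap: 0.6
```

Call:
{"api": "servo_tool", "payload": {
  "deltas": [
    [0,0,0.5,0,0,0]
  ]
}}

```text
time_s: 29.35
tcp_pos: [510.6, -224.6, 93.1]
orientation: [3.141, 0.001, 1.53]
wrist_force: [-4.1, -3.0, 13.9]
finger_gap: 0.4
```

Call:
{"api": "servo_tool", "payload": {
  "deltas": [
    [0,0,0.5,0,0,0]
  ]
}}

```text
time_s: 29.45
tcp_pos: [510.6, -224.7, 92.7]
orientation: [3.141, 0.001, 1.53]
wrist_force: [-3.9, -3.8, 14.1]
finger_gap: 0.4
```

Call:
{"api": "servo_tool", "payload": {
  "deltas": [
    [0,0,0,0,0,0],
    [0,0,0,0,0,0]
  ]
}}

```text
time_s: 29.65
tcp_pos: [510.6, -224.7, 92.8]
orientation: [3.141, 0.001, 1.53]
wrist_force: [-3.6, -3.9, 14.2]
finger_gap: 0.3
```

Call:
{"api": "servo_tool", "payload": {
  "deltas": [
    [0,0,0.3,0,0,0]
  ]
}}

```text
time_s: 29.75
tcp_pos: [510.6, -224.8, 92.5]
orientation: [3.141, 0.001, 1.53]
wrist_force: [-3.2, -4.0, 14.1]
finger_gap: 0.4
```

Call:
{"api": "servo_tool", "payload": {
  "deltas": [
    [0,0,-5,0,0,0],
    [0.5,0,-8,0,0,0],
    [1.5,0,-10,0,0,0],
    [4,0,-12,0,0,0],
    [7,0,-13,0,0,0],
    [30,-15,-2,0,0,0],
    [35,-18,0,0,0,0],
    [30,-15,0,0,0,0],
    [12,-6,0,0,0,0],
    [0,0,0,0,0,0]
  ]
}}

```text
time_s: 30.75
tcp_pos: [460.9, -100.8, 141.9]
orientation: [3.142, 0.0, 1.532]
wrist_force: [0.1, -0.2, 0.1]
finger_gap: 1.0
```

```bash
python3 look.py q wrist,100,80,320,240,2.5 side,205,20,90,190,3
```

```text
30.85 [ 462.4 -102.5  141.9] [-0.01 -0.26 -0.08]
```

View pics/wrist_q.png

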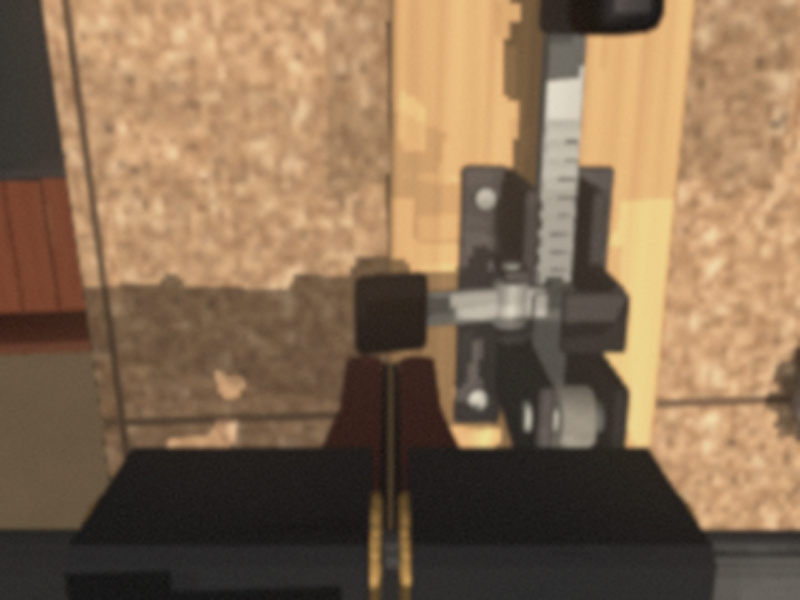

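View pics/side_q.png

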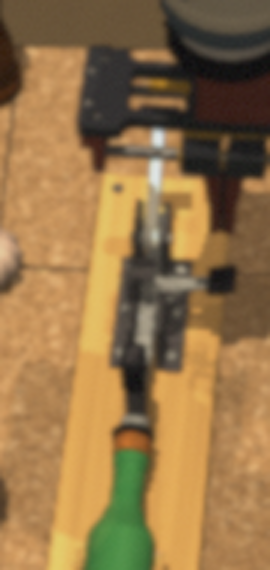

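Run:
```python
from station import *
from h import *
d=snapshot("wrist")
R=np.array(d["R"]);C=-R.T@np.array(d["t"])
for q in [(390,313),(390,276),(390,348)]:
    r=R.T@np.linalg.inv(d["K"])@np.array([q[0]/2.5+100,q[1]/2.5+80,1]); print(C+r*(99-C[2])/r[2])
print(read_state()['tcp_pos'])
```

```text
[ 462.11956672 -103.04952894   99.        ]
[462.55925316 -91.94212519  99.        ]
[ 461.69351573 -113.81247249   99.        ]
[ 462.53014669 -102.85903336  141.80765306]
```

Call:
{"api": "servo_tool", "payload": {
  "deltas": [
    [0,0,20,0,0,0],
    [0,0,25,0,0,0],
    [0,0,14,0,0,0],
    [0,0,4,0,0,0],
    [0,0,2,0,0,0]
  ]
}}

```text
time_s: 31.4
tcp_pos: [461.6, -102.9, 76.1]
orientation: [-3.141, -0.0, 1.529]
wrist_force: [-0.7, -0.8, 1.3]
finger_gap: 0.6
```

Call:
{"api": "servo_tool", "payload": {
  "deltas": [
    [0,0,2,0,0,0],
    [0,0,2,0,0,0],
    [0,0,2,0,0,0]
  ]
}}

```text
time_s: 31.7
tcp_pos: [461.7, -102.4, 70.9]
orientation: [3.141, 0.0, 1.53]
wrist_force: [-2.9, -2.1, 5.9]
finger_gap: 0.5
```

Call:
{"api": "servo_tool", "payload": {
  "deltas": [
    [0,0,2,0,0,0],
    [0,0,2,0,0,0],
    [0,0,1,0,0,0]
  ]
}}

```text
time_s: 32.0
tcp_pos: [461.3, -102.1, 65.4]
orientation: [3.142, 0.0, 1.53]
wrist_force: [-1.4, -1.0, 4.1]
finger_gap: 0.7
```

Call:
{"api": "servo_tool", "payload": {
  "deltas": [
    [0,0,1,0,0,0],
    [0,0,1,0,0,0]
  ]
}}

```text
time_s: 32.2
tcp_pos: [461.3, -102.0, 63.3]
orientation: [-3.141, -0.0, 1.53]
wrist_force: [-0.5, 0.0, 4.4]
finger_gap: 0.6
```

Call:
{"api": "servo_tool", "payload": {
  "deltas": [
    [0,0,1,0,0,0],
    [0,0,1,0,0,0]
  ]
}}

```text
time_s: 32.4
tcp_pos: [461.3, -102.0, 61.3]
orientation: [-3.141, -0.0, 1.53]
wrist_force: [-2.7, -1.4, 3.4]
finger_gap: 0.3
```

Call:
{"api": "servo_tool", "payload": {
  "deltas": [
    [0,0,1,0,0,0]
  ]
}}

```text
time_s: 32.5
tcp_pos: [461.4, -102.1, 60.6]
orientation: [-3.141, 0.0, 1.53]
wrist_force: [-7.2, -0.6, 20.5]
finger_gap: 0.1
```

Call:
{"api": "servo_tool", "payload": {
  "deltas": [
    [0,0,1,0,0,0]
  ]
}}

```text
time_s: 32.6
tcp_pos: [461.4, -102.1, 60.4]
orientation: [-3.141, 0.0, 1.53]
wrist_force: [-9.8, 1.4, 32.9]
finger_gap: 0.5
```

Call:
{"api": "servo_tool", "payload": {
  "deltas": [
    [0,0,0.7,0,0,0]
  ]
}}

```text
time_s: 32.7
tcp_pos: [461.5, -102.1, 60.3]
orientation: [-3.142, 0.0, 1.53]
wrist_force: [-11.5, 0.9, 38.2]
finger_gap: 0.8
```

Call:
{"api": "servo_tool", "payload": {
  "deltas": [
    [0,0,-5,0,0,0],
    [0,0,-20,0,0,0],
    [0,0,-25,0,0,0],
    [0,0,-16,0,0,0],
    [30,13,0,0,0,0],
    [40,18,0,0,0,0],
    [35,16,0,0,0,0],
    [15,6,0,0,0,0],
    [0,0,0,0,0,0]
  ]
}}

```text
time_s: 33.6
tcp_pos: [520.2, 17.2, 124.5]
orientation: [3.141, -0.0, 1.533]
wrist_force: [-0.5, -0.4, -0.4]
finger_gap: 0.3
```

```bash
python3 look.py r wrist,100,80,320,240,2.5 side,175,60,130,150,4 top,200,140,200,130,4
```

```text
33.75 [518.5  14.9 124.3] [-0.87 -0.59  0.43]
```

View pics/wrist_r.png

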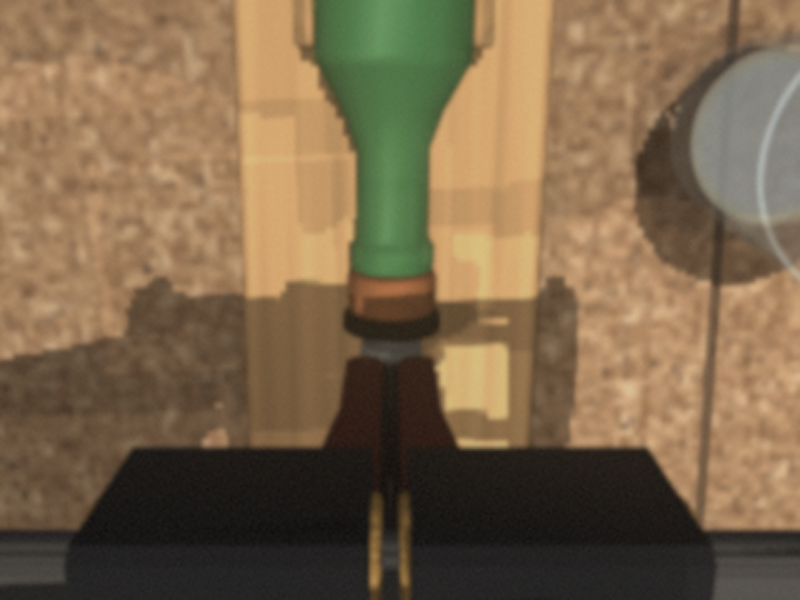

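View pics/side_r.png

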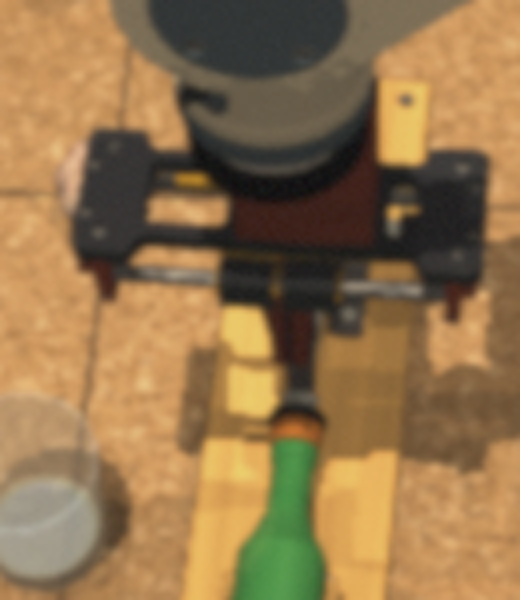

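Run:
```python
from station import *
from h import *
d=snapshot("wrist");p=np.load("pose.npy")
R=np.array(d["R"]);C=-R.T@np.array(d["t"])
for q,z in [((392,313),69),((392,318),71),((392,275),68)]:
    r=R.T@np.linalg.inv(d["K"])@np.array([q[0]/2.5+100,q[1]/2.5+80,1]); X=(C+r*(z-C[2])/r[2]); c,s=np.cos(p[2]),np.sin(p[2]);a,b=X[0]-p[0],X[1]-p[1];print(X.round(1),c*a+s*b,-s*a+c*b)
t=read_state()['tcp_pos'];a,b=t[0]-p[0],t[1]-p[1];print(c*a+s*b,-s*a+c*b)
```

```text
[518.5  10.4  69. ] 144.35650199448867 0.5701517798420896
[518.4   9.5  71. ] 143.39536757416352 0.5718442734386899
[518.9  22.2  68. ] 156.1209467009888 0.5747970990299063
148.5622117124845 0.7639120737173029
```

Call:
{"api": "servo_tool", "payload": {
  "deltas": [
    [0,0,20,0,0,0],
    [0,0,18,0,0,0],
    [0,0,5,0,0,0],
    [-3,0,0,0,0,0],
    [-4,0,0,0,0,0],
    [-4,0,0,0,0,0],
    [-4,0,0,0,0,0]
  ]
}}

```text
time_s: 34.5
tcp_pos: [519.0, 0.5, 82.4]
orientation: [3.141, -0.001, 1.529]
wrist_force: [0.2, 3.2, 0.1]
finger_gap: 0.2
```

Call:
{"api": "servo_tool", "payload": {
  "deltas": [
    [-4,0,0,0,0,0],
    [-4,0,0,0,0,0]
  ]
}}

```text
time_s: 34.7
tcp_pos: [518.7, -7.5, 82.2]
orientation: [3.141, -0.0, 1.53]
wrist_force: [-0.1, 3.0, 2.3]
finger_gap: 0.5
```

Call:
{"api": "servo_tool", "payload": {
  "deltas": [
    [-5,0,0,0,0,0],
    [-5,0,0,0,0,0],
    [-5,0,0,0,0,0],
    [-5,0,0,0,0,0]
  ]
}}

```text
time_s: 35.1
tcp_pos: [517.7, -27.8, 81.8]
orientation: [3.141, 0.0, 1.53]
wrist_force: [1.5, 4.2, 3.5]
finger_gap: 0.9
```

Call:
{"api": "servo_tool", "payload": {
  "deltas": [
    [-3,0,0,0,0,0],
    [-2,0,0,0,0,0]
  ]
}}

```text
time_s: 35.3
tcp_pos: [517.4, -32.7, 81.7]
orientation: [3.141, 0.0, 1.53]
wrist_force: [1.6, 2.8, 2.5]
finger_gap: 0.5
```

Call:
{"api": "servo_tool", "payload": {
  "deltas": [
    [-1,0,0,0,0,0]
  ]
}}

```text
time_s: 35.4
tcp_pos: [517.4, -33.5, 81.7]
orientation: [3.141, 0.0, 1.53]
wrist_force: [1.9, 3.4, 3.0]
finger_gap: 0.3
```

Call:
{"api": "servo_tool", "payload": {
  "deltas": [
    [-1,0,0,0,0,0]
  ]
}}

```text
time_s: 35.5
tcp_pos: [517.4, -34.4, 81.7]
orientation: [3.141, 0.0, 1.53]
wrist_force: [1.3, 3.3, 0.6]
finger_gap: 0.3
```

Call:
{"api": "servo_tool", "payload": {
  "deltas": [
    [-1,0,0,0,0,0]
  ]
}}

```text
time_s: 35.6
tcp_pos: [517.3, -35.3, 81.7]
orientation: [3.141, 0.0, 1.53]
wrist_force: [0.8, 3.3, 1.7]
finger_gap: 0.7
```

Call:
{"api": "servo_tool", "payload": {
  "deltas": [
    [-0.7,0,0,0,0,0]
  ]
}}

```text
time_s: 35.7
tcp_pos: [517.3, -36.0, 81.7]
orientation: [3.141, 0.0, 1.53]
wrist_force: [0.8, 2.9, 2.0]
finger_gap: 0.6
```

Call:
{"api": "servo_tool", "payload": {
  "deltas": [
    [-0.7,0,0,0,0,0]
  ]
}}

```text
time_s: 35.8
tcp_pos: [517.3, -36.3, 81.7]
orientation: [3.141, -0.001, 1.53]
wrist_force: [2.5, 8.4, 2.8]
finger_gap: 0.2
```

Call:
{"api": "servo_tool", "payload": {
  "deltas": [
    [-0.3,0,0,0,0,0],
    [8,0,0,0,0,0],
    [10,0,0,0,0,0],
    [0,0,-20,0,0,0],
    [0,0,-30,0,0,0],
    [0,0,-40,0,0,0],
    [0,-30,-30,0,0,0],
    [0,-40,0,0,0,0],
    [0,-30,0,0,0,0],
    [0,0,0,0,0,0]
  ]
}}

```text
time_s: 36.8
tcp_pos: [413.6, -14.4, 201.2]
orientation: [-3.138, 0.0, 1.53]
wrist_force: [-0.2, 0.3, 1.1]
finger_gap: 0.2
```

```bash
python3 look.py s wrist,0,0,512,384,1.5 side,150,20,200,150,4 top,200,130,200,110,4
```

```text
36.95 [418.7 -14.8 201.9] [-0.34 -0.63  0.22]
```

View pics/wrist_s.png

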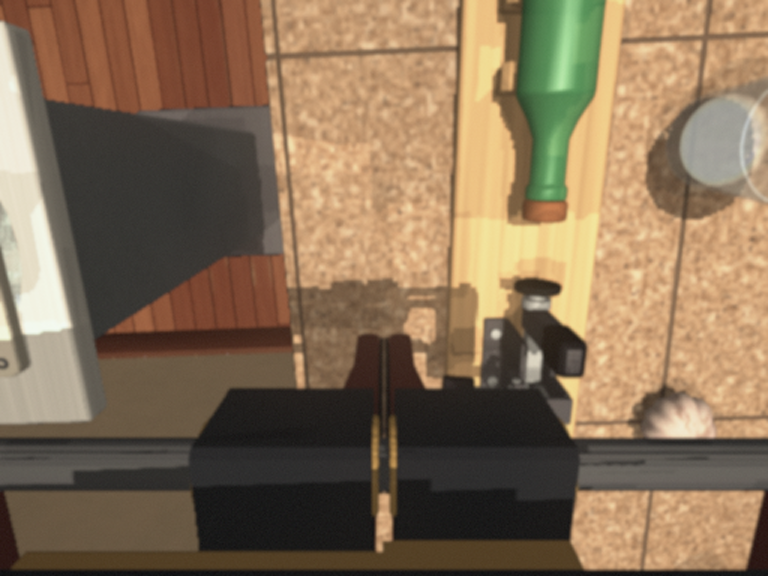

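View pics/side_s.png

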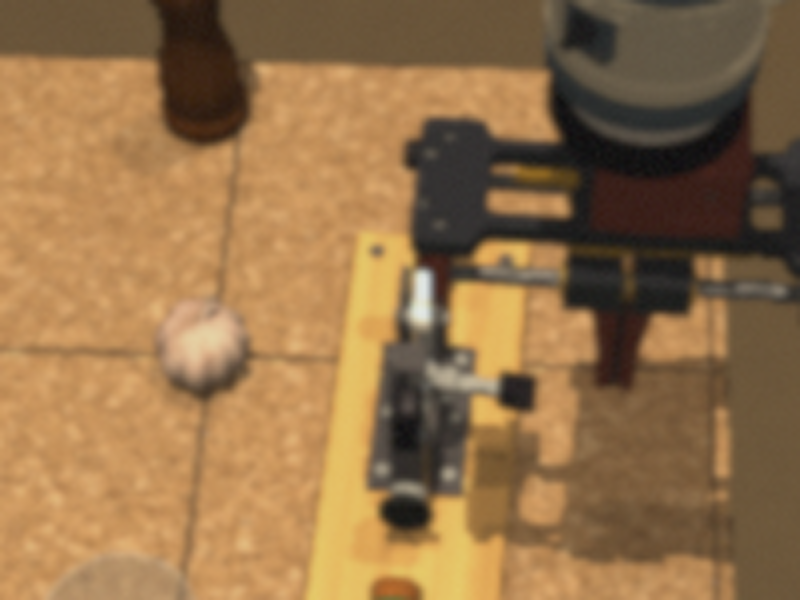

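View pics/top_s.png

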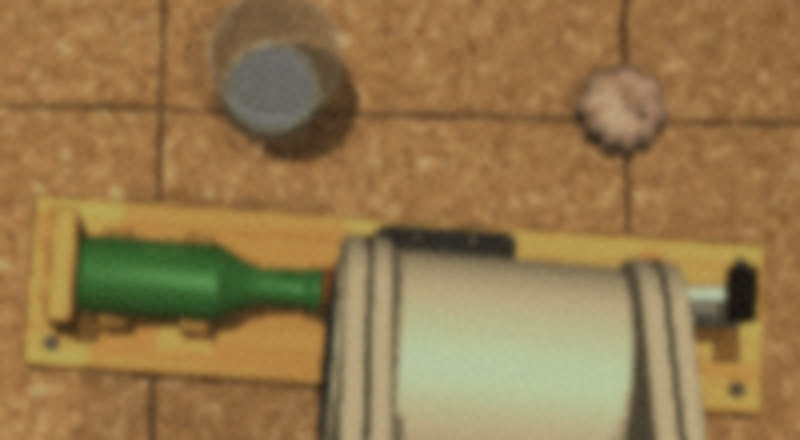

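Run:
```python
from station import *
from h import *
S=snapshot("side");W=snapshot("wrist");p=np.load("pose.npy")
for x in (98,101,104,107,110): print(x,(proj(S,cw(p,(x,0,55)))-[150,20])*4, proj(W,cw(p,(x,0,71)))*1.5)
import cv2; cv2.imwrite("pics/side_t.png",cv2.resize(S["image"][120:175,225:285,::-1],None,fx=10,fy=10,interpolation=cv2.INTER_CUBIC))
cv2.imwrite("pics/wrist_t.png",cv2.resize(W["image"][120:270,300:420,::-1],None,fx=4,fy=4,interpolation=cv2.INTER_CUBIC))
print(read_state()['time_s'],read_state()['tcp_pos'])
```

```text
98 [[407.73105535 511.76478293]] [[533.37050541 291.76021663]]
101 [[407.21091449 516.45844551]] [[533.73131522 287.39901828]]
104 [[406.68939075 521.16458699]] [[534.09386483 283.01679057]]
107 [[406.1664786  525.88325721]] [[534.45816684 278.613381  ]]
110 [[405.64217249 530.61450628]] [[534.82423401 274.18863564]]
37.05 [419.04824311 -14.8895744  201.71241941]
```

View pics/side_t.png

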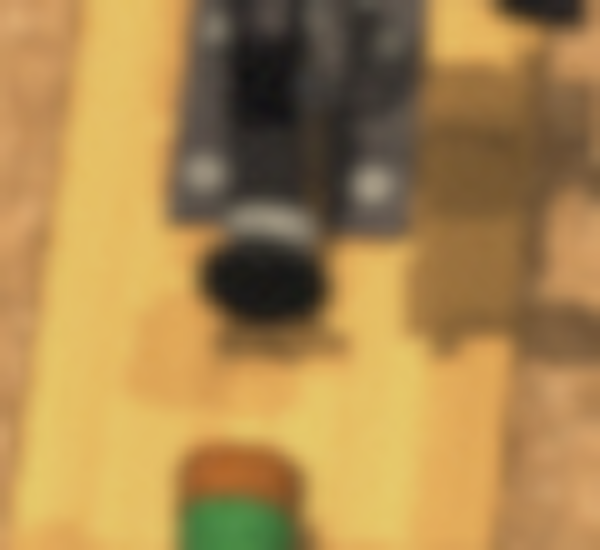

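View pics/wrist_t.png

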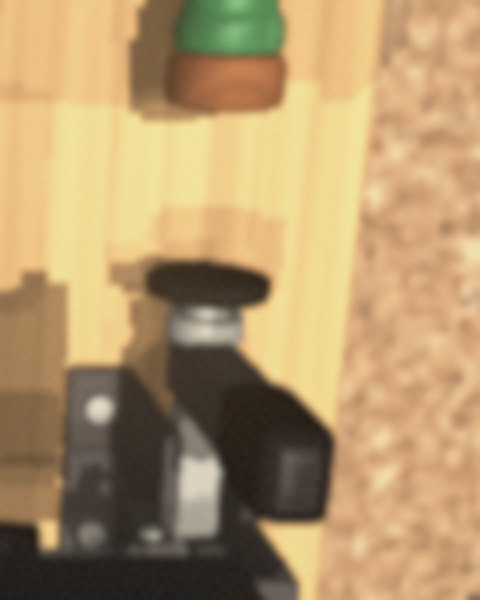

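```bash
python3 -c "
from station import *
print(sign_off())"
```

```text
the job is handed in; nothing more can be done
None
```

I pressed the stopper home, pushed the release lever down to its stop, pushed the jaw fully back by its grip, and handed the job in at about 37 s of the 61 s allowed.

**Seating:** On the last two strokes the cross-bar force climbed past the roughly 10 N sliding level to about 14–15 N. By the lever formula that is about 19–21 N on the pad.

**Final pictures:** They show:
- The stopper head is flush on the lip.
- The bottle is in its cradle with no visible crack.
- The pad face is at about x = 98–101 mm, which is the jaw's fully-back stop.
- The release lever is down.
- The glass and garlic bulb look unmoved.
- The arm is clear of everything.

**What disagreed or went off plan:**
- **Fingertips:** The fingertips turned out to be about 23 mm short of the stated TCP. I found this by contact, after a first attempt that only touched the edge of the cross-bar.
- **Trigger pawl:** It skipped twice, at cross-bar readings of about 15 N and 10 N. I repeated the press to confirm that the stopper was seated.
- **Release lever:** Pressing it onto its stop briefly reached 38 N downward (about 40 N in total), right at the 40 N limit.
- **Pad force:** It is inferred from the wrist force and was not measured directly. Corrected for sideways friction it could be nearer 18–19 N, still above 15 N.

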